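Make up two practical kits at the lab bench

TASK

Make up two kits from the stock on the bench: the three-compartment tray gets the slide box lying flat, lid up, in its long compartment, the tall dropper bottle in the middle one and the square staining jar in the end one; the two-compartment tray gets the culture dish in its large compartment and the short vial in the small one. Set each thing down gently, not dropped, so that it stands upright and flat on the compartment's floor. Leave the round specimen jar, the beaker and the timer as they are.

Things in the scene. Friction and masses are not known exactly. Their poses are not given: they have to be found in the camera images.
- tray3: White-walled plastic kit tray with dark grey floor and three compartments in a row, fixed to the bench, 248 x 78 mm, 10 mm high outside; floor 3 mm thick (things stand 3 mm above the bench), walls 4 mm thick. Origin: centre of its underside; x runs along the row. Compartments, all centred on y = 0: the long one, 108 x 70 mm inside, centre at x = -66 mm; the middle one, 62 x 70 mm, centre at x = +23 mm; the end one, 62 x 70 mm, centre at x = +89 mm.
- tray2: White-walled plastic kit tray with dark grey floor and two compartments, fixed to the bench, 158 x 94 mm, 10 mm high outside; floor 3 mm thick, walls 4 mm thick. Origin: centre of its underside; x runs along the row. Compartments, both centred on y = 0: the large one, 86 x 86 mm inside, centre at x = -32 mm; the small one, 60 x 86 mm, centre at x = +45 mm.
- slide_box: Flat oblong box for microscope slides, grey below and white lid above, shut for good, 84 mm long (its x), 34 mm wide (its y), 22 mm high, about 60 g. Origin: centre of its underside; z up. Lies lid up on the bench in the stock.
- tall_bottle: Tall round amber dropper bottle with pale label, black collar and rubber bulb: body 38 mm across and straight up to 60 mm, whole height 92 mm, about 90 g. Origin: centre of its underside; z up.
- staining_jar: Square pale-glass staining jar: body 40 x 40 mm (its x and y) up to 64 mm, then a slightly narrower lid with a small round knob, whole height 84 mm, about 120 g, lid does not come off. Origin: centre of its underside; z up.
- culture_dish: Shallow round lidded culture dish with a beige filling, 60 mm across, 22 mm high (lower half 58 mm across), about 40 g, in one piece. Origin: centre of its underside; z up.
- short_vial: Short slim amber vial with flat black cap: body 30 mm across up to 44 mm, cap 27 mm across, whole height 58 mm, about 40 g. Origin: centre of its underside; z up.
- specimen_jar: Round pale specimen jar with a white screw lid 49 mm across, 52 mm high; stands among the stock but belongs to neither kit. Origin: centre of its underside; z up.
- beaker: Empty pale beaker, 62 mm across the rim, 60 mm high, standing beyond the stock; not part of the job. Origin: centre of its underside; z up.
- timer: White bench timer lying flat, 45 x 65 x 22 mm, beyond the stock; not part of the job. Origin: centre of its underside; z up.

How it is judged:
At the end, for the whole second after the job is handed in: All five released, at rest, upright (0.12 rad), on the floor of their own compartments (underside under 7 mm over the tray's), off centre at most (tray x, y, mm): slide box 24, 20; bottle, staining jar 14, 18; dish 15, 15; vial 17, 30. Specimen jar, beaker, timer upright, moved under 25 mm (x of slide_box in the frame of tray3 between -0.09 and -0.042 m and y of slide_box in the frame of tray3 between -0.02 and 0.02 m and z of each of slide_box, tall_bottle, staining_jar in the frame of tray3 below 0.007 m and angle between each of slide_box, tall_bottle, staining_jar, culture_dish, short_vial, specimen_jar, beaker, timer's own z axis and vertical below 0.12 rad and linear speed of each of slide_box, tall_bottle, staining_jar, culture_dish, short_vial below 0.02 m/s and angular speed of each of slide_box, tall_bottle, staining_jar, culture_dish, short_vial below 0.2 rad/s and contact force between the fingers and slide_box below 0.05 N and x of tall_bottle in the frame of tray3 between 0.009 and 0.037 m and y of tall_bottle in the frame of tray3 between -0.018 and 0.018 m and contact force between the fingers and tall_bottle below 0.05 N and x of staining_jar in the frame of tray3 between 0.075 and 0.103 m and y of staining_jar in the frame of tray3 between -0.018 and 0.018 m and contact force between the fingers and staining_jar below 0.05 N and x of culture_dish in the frame of tray2 between -0.047 and -0.017 m and y of culture_dish in the frame of tray2 between -0.015 and 0.015 m and z of each of culture_dish, short_vial in the frame of tray2 below 0.007 m and contact force between the fingers and culture_dish below 0.05 N and x of short_vial in the frame of tray2 between 0.028 and 0.062 m and y of short_vial in the frame of tray2 between -0.03 and 0.03 m and contact force between the fingers and short_vial below 0.05 N and distance of each of specimen_jar, beaker, timer from where it was at the start of the episode below 0.025 m); the robot touches nothing.
It fails at once if the specimen jar, beaker or timer was moved over 25 mm or tipped ((distance of specimen_jar from where it was at the start of the episode above 0.025 m or angle between specimen_jar's own z axis and vertical above 0.5 rad) or (distance of beaker from where it was at the start of the episode above 0.025 m or angle between beaker's own z axis and vertical above 0.5 rad) or (distance of timer from where it was at the start of the episode above 0.025 m or angle between timer's own z axis and vertical above 0.5 rad)).
It fails at once if a thing was dropped into its tray (let go more than about 25 mm above the tray's floor) ((x of slide_box in the frame of tray3 between -0.124 and 0.124 m and y of slide_box in the frame of tray3 between -0.039 and 0.039 m and z of slide_box in the frame of tray3 above 0.03 m and contact force between the fingers and slide_box below 0.02 N) or (x of tall_bottle in the frame of tray3 between -0.124 and 0.124 m and y of tall_bottle in the frame of tray3 between -0.039 and 0.039 m and z of tall_bottle in the frame of tray3 above 0.03 m and contact force between the fingers and tall_bottle below 0.02 N) or (x of staining_jar in the frame of tray3 between -0.124 and 0.124 m and y of staining_jar in the frame of tray3 between -0.039 and 0.039 m and z of staining_jar in the frame of tray3 above 0.03 m and contact force between the fingers and staining_jar below 0.02 N) or (x of culture_dish in the frame of tray2 between -0.079 and 0.079 m and y of culture_dish in the frame of tray2 between -0.047 and 0.047 m and z of culture_dish in the frame of tray2 above 0.03 m and contact force between the fingers and culture_dish below 0.02 N) or (x of short_vial in the frame of tray2 between -0.079 and 0.079 m and y of short_vial in the frame of tray2 between -0.047 and 0.047 m and z of short_vial in the frame of tray2 above 0.03 m and contact force between the fingers and short_vial below 0.02 N)).
It also fails if it takes over 128 s, if anything falls off the work surface, if the arm or the gripper's body presses on something with over 40 N, if the wrist force passes 120 N, or if a joint passes its speed limit or range.

ROBOT

A 7-joint arm with a two-finger parallel gripper is mounted at the origin on the work surface. World frame = base frame: x ahead of the robot, y to its left, z up, the work surface at z = 0. Lengths are in m, angles in rad, forces in N, time in s.
With the tool pointing down it reaches from about 0.425 to 0.925 m from the base axis. Payload 6.8 kg.
Tool frame: the origin (TCP) lies between the finger pads; the fingertips stand 22 mm ahead of it and the grasp point (between the pads) lies 3 mm ahead of it; z points along the fingers, y is the direction in which the jaws open and shut (so a half turn about z gives the same grasp; the last joint's range is limited). The gripper opens to 85 mm and grips with 20 to 120 N. Pads are 22 mm wide; open, the fingers measure 114 mm over their backs; the gripper's body (76 mm by 85 mm) begins 54 mm behind the grasp point. The pads swing forward as they close: fully open they stand 13 mm farther back than shut.
Start: joints at [-1.22, 0.477, 0.022, 1.555, -0.011, 1.109, -0.083], TCP at [0.299, 0.605, 0.253] pointing down, gripper open.
Joint ranges: [-2.96, 2.96], [-0.34, 2.1], [-1.41, 1.46], [0.24, 2.44], [-1.37, 4.51], [0.17, 1.92], [-2.96, 2.96]. Speed limits (rad/s): [2.39, 2.39, 3.14, 3.14, 3.14, 3.14, 3.14].

INTERFACE

Orientations are given as a rotation vector (axis times angle).
In Python, from bench import r, vision gives the robot as it stands.
- The arm moves only by the shell command python3 -m jog 'ROWS' [OPENING] [FORCE]. ROWS is JSON, a list of rows, each an object of numbers: "tx", "ty", "tz": the shift along the tool's x, y, z in m; "ax", "ay", "az": the turn, a rotation vector about the tool's x, y, z in degrees. A call has 1 to 20 rows; each row shifts and turns the commanded pose from where the row before left it, along the tool's axes as they then stand; what a row does not reach is not made up. A row lasts 1/10 s, in which the tool goes at most 50 mm and 8.59 degrees, less where a joint would pass 70% of its speed; a pose out of reach is approached as far as the arm can. A call with a gripper value outside its range is refused whole. OPENING is the opening in per cent of the stroke, from 0 (shut) to 100 (fully open), set as the call begins (- or left out, the last holds). The fingers move at their own pace and stop on an object; FORCE is the grip in N (left out, the last holds). Time passes only in rows, so rows that do not move let the fingers close. It gives the time, the measured TCP pose, the force and the opening at its end, in the units of the state.
- r.state(): the state, without advancing time (a new reading comes with each control period).
- vision.get_image(name): name is "scene" or "top" or "wrist"; returns a dict with "pixels" (400x640x3 uint8, red, green, blue), "fov_y" (degrees; the focal length in pixels is half the picture's height over the tangent of half this angle, whatever the lens; pixels are square), "cx", "cy" (the principal point, pixels), "k1" (the pictures are not rectified: a ray, as slopes to the right and down, at radius r is drawn at 1 + k1 r^2 times it, then the intrinsics apply), "rvec" (rotation vector, rad) and "tvec" (3), from world to camera coordinates, as OpenCV has them. Camera axes: x right, y down, z forward; pixel columns grow to the right and rows downward; lengths in m; the calibration is good to about 2 mm. A picture is of the moment at which its call begins. There is no depth.
- r.hand_in(): hands the job in, once; it reports no verdict.
The state is a dict: "time": time; "qpos": joint angles; "joint_velocities": joint speeds; "joint_torque": joint torques, N m; "tool_pos": TCP position; "orientation": TCP orientation; "wrist_force": force on the tool from outside, world axes, zero at the start; "ft_torque": the same for the moment, N m; "grip_width": opening from 0.0 (shut) to 1.0 (fully open).
Only numpy, scipy, OpenCV 4.12 (cv2) and the standard library are available. Lean on these libraries where they do the work, as an engineer would, in place of code of your own. Each camera call takes 0.05 s, during which the arm holds its last target.

## Working session

There is one attempt and no reset: what is moved stays moved. The work goes in short steps, Python scripts to look and compute and a shell command to move; the robot and the scene stay as the last step left them, time stands still between calls to the robot, and variables do not carry over. Pictures are saved under pics/ and viewed, and the job is handed in when it is done.

```bash
ls; mkdir -p pics; python3 - <<'E'
from bench import r, vision
import cv2
s=r.state(); print({k:s[k] for k in('time','tool_pos','orientation','grip_width')})
for n in('scene','top','wrist'):
    d=vision.get_image(n); cv2.imwrite(f'pics/{n}0.png',d['pixels'][:,:,::-1]); print(n,{k:v for k,v in d.items() if k!='pixels'})
E
```

```text
pics
{'time': 0.0, 'tool_pos': array([0.29870249, 0.6046804 , 0.25228933]), 'orientation': array([-7.14249625e-01, -3.05903658e+00,  2.94010772e-03]), 'grip_width': 0.9994042249312272}
scene {'fov_y': 52.03285610625065, 'cx': 322.20067151397797, 'cy': 199.15085104258426, 'k1': -0.007944773758813575, 'rvec': array([ 1.69877792,  1.62034887, -0.81047579]), 'tvec': array([-0.02813212, -0.32301498,  1.49182586])}
top {'fov_y': 51.33268114630703, 'cx': 320.5080916314891, 'cy': 202.30690592112762, 'k1': -0.1052024895471349, 'rvec': array([ 2.10631185, -2.15739815,  0.19302686]), 'tvec': array([0.01979799, 0.59741543, 0.91816092])}
wrist {'fov_y': 71.21590536266797, 'cx': 319.9512350674197, 'cy': 199.4988588607335, 'k1': -0.017922190502087758, 'rvec': array([-2.47204702, -1.5381354 , -0.20097705]), 'tvec': array([-0.67359645, -0.03471559,  0.37833604])}
```

View pics/scene0.png

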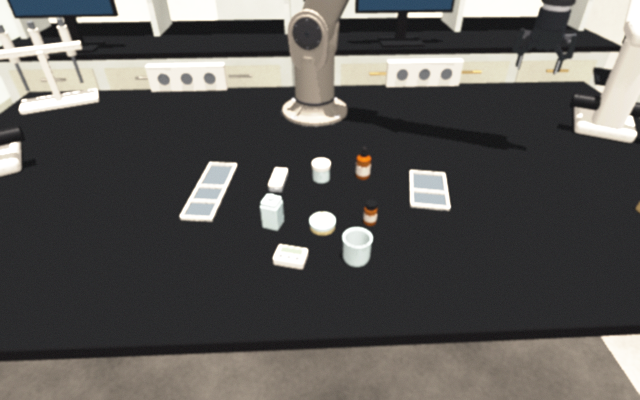

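View pics/top0.png

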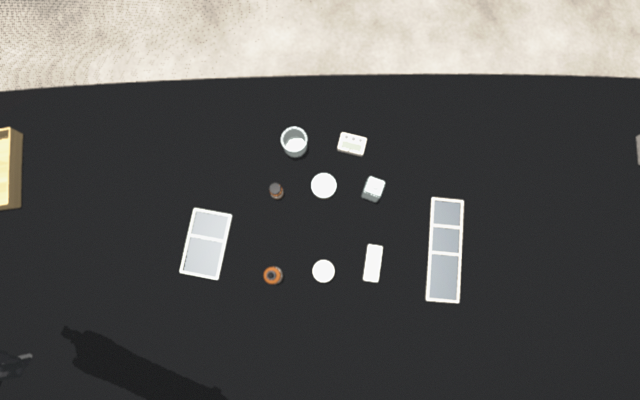

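View pics/wrist0.png

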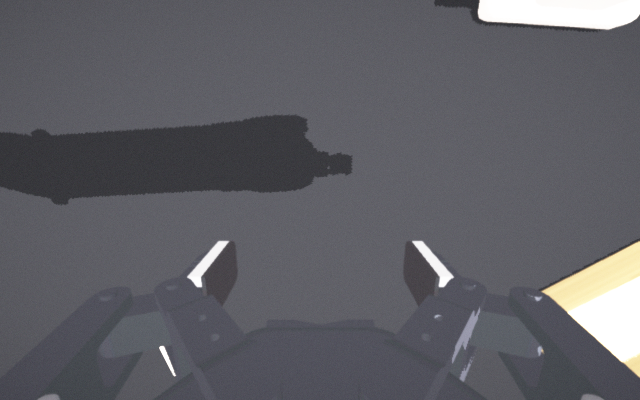

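The scene view shows all the stock. In the top view tray2 is at about (206,244), tray3 at (445,250), the slide box at (373,263), the staining jar at (373,189), and the dish at (323,186). The vial is at (276,191), the bottle at (273,275), the specimen jar at (323,271), the beaker at (294,142) and the timer at (352,144). Next I measure them.

```bash
cat > h.py <<'E'
from bench import r, vision
import cv2, numpy as np
def cam(n):
    d=vision.get_image(n); f=200/np.tan(np.radians(d['fov_y']/2))
    d['K']=np.array([[f,0,d['cx']],[0,f,d['cy']],[0,0,1]]); d['D']=np.array([d['k1'],0,0,0.])
    d['R']=cv2.Rodrigues(d['rvec'])[0]; d['C']=-d['R'].T@d['tvec']; return d
def ray(d,px):
    p=cv2.undistortPoints(np.array(px,float).reshape(-1,1,2),d['K'],d['D']).reshape(-1,2)
    return np.c_[p,np.ones(len(p))]@d['R']
def plane(d,px,z):
    v=ray(d,px); return d['C']+v*((z-d['C'][2])/v[:,2])[:,None]
def proj(d,P): return cv2.projectPoints(np.array(P,float).reshape(-1,1,3),d['rvec'],d['tvec'],d['K'],d['D'])[0].reshape(-1,2)
def save(im,name): cv2.imwrite('pics/'+name,im[:,:,::-1])
E
python3 - <<'E'
from h import *
d=cam('top'); im=d['pixels']; print('C',d['C'])
m=(im.max(2)>60).astype(np.uint8); m[:100]=0
cs,_=cv2.findContours(m,cv2.RETR_EXTERNAL,cv2.CHAIN_APPROX_NONE)
for c in cs:
    if cv2.contourArea(c)<30: continue
    (cx,cy),wh,a=cv2.minAreaRect(c); b=cv2.boxPoints(((cx,cy),wh,a))
    for z in (0.01,):
        P=plane(d,[(cx,cy)],z)[0]; B=plane(d,b,z); e=np.diff(np.vstack([B,B[:1]]),axis=0)[:,:2]
        print('px',(round(cx),round(cy)),'z',z,P[:2].round(4),'sides',np.linalg.norm(e,axis=1).round(3)[:2],'yaw',np.degrees(np.arctan2(e[:,1],e[:,0])).round(1)[:2])
save(cv2.resize(im[110:310,160:480],None,fx=2.5,fy=2.5,interpolation=cv2.INTER_CUBIC),'topz.png')
d=cam('scene'); save(cv2.resize(d['pixels'][130:290,160:480],None,fx=2.5,fy=2.5,interpolation=cv2.INTER_CUBIC),'scenez.png')
E
```

```text
C [0.42837452 0.01250838 1.00829333]
px (25, 356) z 0.01 [0.2383 0.7426] sides [0.04  0.011] yaw [ -77.7 -165.5]
px (272, 274) z 0.01 [0.434  0.1233] sides [0.045 0.045] yaw [ -0.3 -91.2]
px (324, 271) z 0.01 [0.4395 0.0021] sides [0.055 0.057] yaw [-91.4 178.3]
px (372, 263) z 0.01 [ 0.4559 -0.1152] sides [0.093 0.043] yaw [-10.1 -99.3]
px (205, 243) z 0.01 [0.5118 0.2857] sides [0.169 0.105] yaw [ -11.1 -103.5]
px (444, 250) z 0.01 [ 0.4821 -0.2912] sides [0.258 0.091] yaw [ -6.4 -94.1]
px (276, 190) z 0.01 [0.6372 0.1135] sides [0.035 0.043] yaw [-91.4 179.5]
px (373, 189) z 0.01 [ 0.6361 -0.1246] sides [0.063 0.051] yaw [ -21.9 -111.8]
px (324, 185) z 0.01 [ 0.6482 -0.0032] sides [0.067 0.065] yaw [-91.3 178.2]
px (637, 150) z 0.01 [ 0.7297 -0.8525] sides [0.013 0.089] yaw [-89.3 168.7]
px (351, 144) z 0.01 [ 0.7524 -0.0759] sides [0.055 0.073] yaw [ -15.3 -106. ]
px (294, 142) z 0.01 [0.7616 0.0679] sides [0.071 0.081] yaw [-91.5 179. ]
px (11, 168) z 0.01 [0.7168 0.8208] sides [0.235 0.073] yaw [  7.9 -93.5]
```

View pics/topz.png

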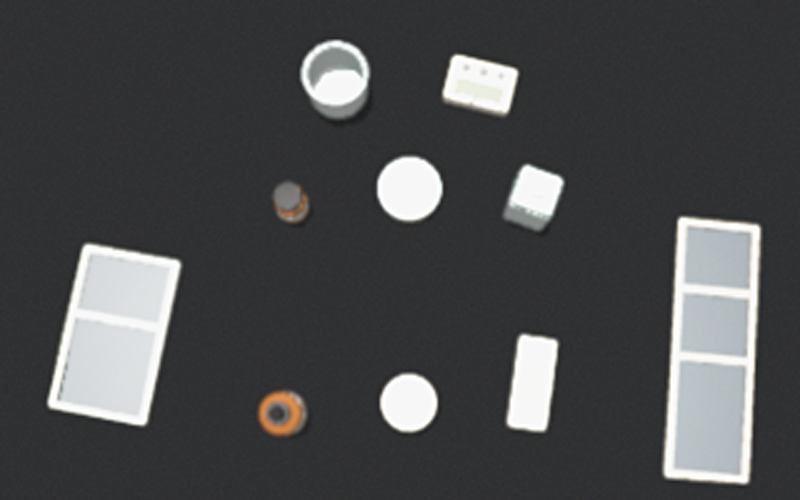

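View pics/scenez.png

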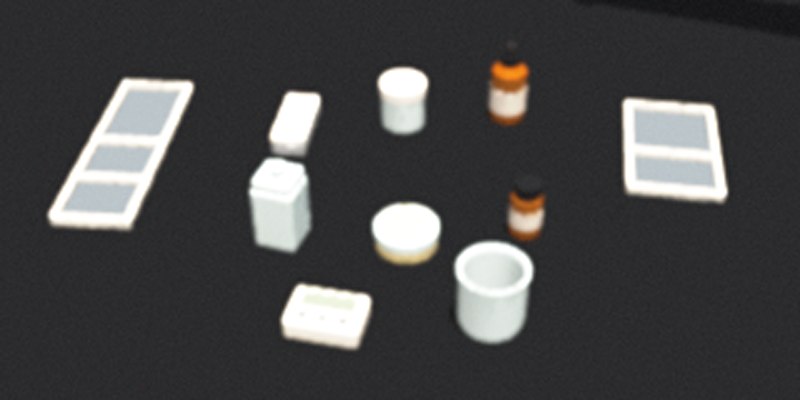

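```bash
python3 - <<'E'
from h import *
d=cam('top'); im=d['pixels'].astype(int)
g=im.min(2)
def quad(mask,px,z,name):
    cs,_=cv2.findContours(mask.astype(np.uint8),cv2.RETR_EXTERNAL,cv2.CHAIN_APPROX_NONE)
    for c in cs:
        if cv2.pointPolygonTest(c,px,True)>-3 and cv2.contourArea(c)>30:
            p=c.reshape(-1,2).astype(float)
            W=plane(d,p,z)[:,:2].astype(np.float32)
            (cx,cy),wh,a=cv2.minAreaRect((W*1000).astype(np.float32))
            (ex,ey),rad=cv2.minEnclosingCircle((W*1000).astype(np.float32))
            print(name,z,'rect',round(cx,1),round(cy,1),np.round(wh,1),round(a,1),'circ',round(ex,1),round(ey,1),round(rad,1))
for t in (90,150,200):
    m=g>t; print(t)
    quad(m,(445,250),.01,'tray3'); quad(m,(206,244),.01,'tray2')
    quad(m,(373,263),.022,'slide'); quad(m,(323,186),.022,'dish'); quad(m,(323,271),.052,'spec')
    quad(m,(376.,185.),.075,'stain'); quad(m,(294,142),.06,'beaker'); quad(m,(352,144),.022,'timer')
o=(im[:,:,0]-im[:,:,2]>60); quad(o,(272,275),.06,'bottle')
for z,p,n in((.058,(275.6,188.),'vialcap'),(.0,(276.4,196),'vialbase'),(.06,(272.4,275.2),'bot'),(.092,(271.5,275),'bulb'),(.076,(376.4,185.2),'stain')): print(n,plane(d,[p],z)[0].round(4))
s=cam('scene')
for n,(u,v) in {'bot_base':(508,121),'vial_base':(526,237),'stain_base_mid':(281,247),'dish_top':(407,229),'slide_top':(298,120)}.items():
    print(n,plane(s,[(160+u/2.5,130+v/2.5)],.022 if 'top' in n else 0)[0].round(4))
# zoom of stain, vial
a=cv2.resize(d['pixels'][165:215,255:305],None,fx=8,fy=8,interpolation=cv2.INTER_CUBIC); b=cv2.resize(d['pixels'][165:215,350:400],None,fx=8,fy=8,interpolation=cv2.INTER_CUBIC)
save(np.hstack([a,b]),'zz.png')
E
```

```text
90
tray3 0.01 rect 483.7 -292.4 [ 86.  255.3] 83.1 circ 483.7 -291.8 132.7
tray2 0.01 rect 512.5 286.0 [101.9 165.2] 78.3 circ 512.1 285.9 93.7
slide 0.022 rect 455.8 -113.9 [40.9 90.4] 79.9 circ 456.4 -113.3 46.8
dish 0.022 rect 645.8 -3.1 [60.7 64.5] 88.7 circ 645.8 -3.0 32.9
spec 0.052 rect 440.3 3.6 [50.1 51.9] 88.6 circ 440.3 3.1 27.0
stain 0.075 rect 623.1 -116.0 [44.4 55.8] 67.6 circ 623.2 -115.8 32.6
beaker 0.06 rect 746.5 66.4 [64.6 74.9] 88.6 circ 746.7 64.2 38.8
timer 0.022 rect 749.6 -75.2 [69.1 51.6] 74.1 circ 749.5 -75.8 39.7
150
tray3 0.01 rect 483.7 -292.6 [ 83.1 252.2] 83.0 circ 483.5 -293.1 130.9
tray2 0.01 rect 512.1 286.0 [ 99.7 162.5] 78.4 circ 511.6 284.1 92.4
slide 0.022 rect 455.4 -114.1 [38.  87.8] 79.9 circ 455.6 -114.4 45.5
dish 0.022 rect 645.7 -3.0 [60.7 59.6] 88.7 circ 645.9 -2.6 31.7
spec 0.052 rect 440.3 3.6 [49.7 49.7] 43.5 circ 439.8 3.6 25.9
stain 0.075 rect 627.7 -118.1 [41.5 43.6] 68.2 circ 628.7 -117.3 27.2
beaker 0.06 rect 750.9 65.6 [62.7 63.9] 45.1 circ 751.4 65.3 32.9
timer 0.022 rect 750.1 -75.5 [67.5 47.9] 74.1 circ 750.5 -75.2 38.5
200
tra
[... 234 characters left out ...]
 [60.7 59.6] 88.7 circ 645.7 -2.7 30.9
spec 0.052 rect 440.3 3.6 [50.  47.4] 88.6 circ 439.9 3.5 25.2
stain 0.075 rect 628.5 -118.5 [39.4 40.8] 67.0 circ 628.3 -118.0 25.6
beaker 0.06 rect 751.4 66.2 [59.8 60.1] 88.6 circ 751.4 66.3 31.8
timer 0.022 rect 750.5 -75.3 [65.6 46. ] 74.1 circ 750.6 -76.3 37.4
bottle 0.06 rect 432.7 120.0 [36.9 36.4] 44.4 circ 432.7 120.0 19.6
vialcap [0.6332 0.1096 0.058 ]
vialbase [0.6254 0.1136 0.    ]
bot [0.4322 0.118  0.06  ]
bulb [0.4325 0.1164 0.092 ]
stain [ 0.6304 -0.1237  0.076 ]
bot_base [0.4483 0.1212 0.    ]
vial_base [0.6463 0.1133 0.    ]
stain_base_mid [ 0.6496 -0.1201  0.    ]
dish_top [ 0.6551 -0.0011  0.022 ]
slide_top [ 0.4679 -0.1094  0.022 ]
```

View pics/zz.png

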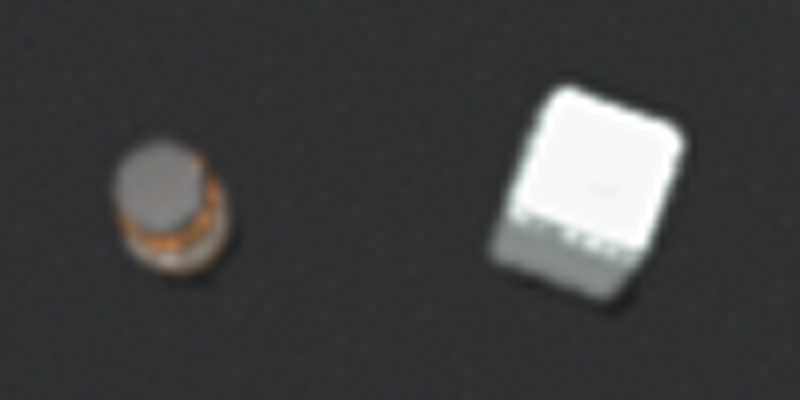

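```bash
cat > obj.py <<'E'
import numpy as np
O={'tray3':(.4836,-.2926,-6.9),'tray2':(.5122,.2858,-11.6),'slide':(.4558,-.114,-10.1),'dish':(.6457,-.003,0),'stain':(.6292,-.1185,-22.7),'vial':(.6332,.1105,0),'bottle':(.4327,.119,0),'spec':(.440,.0035,0),'beaker':(.7512,.066,0)}
Z={'tray3':(.248,.078,.01),'tray2':(.158,.094,.01),'slide':(.084,.034,.022),'stain':(.04,.04,.064),'dish':(.06,.022),'vial':(.030,.044),'bottle':(.038,.06),'spec':(.049,.052),'beaker':(.062,.06)}
def outl(n,pose=None):
    x,y,a=pose or O[n]; s=Z[n]; a=np.radians(a); h=s[-1]
    if len(s)==3: q=np.array([(1,1),(1,-1),(-1,-1),(-1,1)])*np.array(s[:2])/2
    else: t=np.linspace(0,2*np.pi,25)[:-1]; q=np.c_[np.cos(t),np.sin(t)]*s[0]/2
    q=q@np.array([[np.cos(a),np.sin(a)],[-np.sin(a),np.cos(a)]])+[x,y]
    return [np.c_[q,np.full(len(q),z)] for z in (0,h)]
E
python3 - <<'E'
from h import *; from obj import *
for n,(x0,x1,y0,y1) in {'top':(160,480,110,310),'scene':(160,480,130,290)}.items():
    d=cam(n); im=cv2.resize(d['pixels'][y0:y1,x0:x1],None,fx=2.5,fy=2.5,interpolation=cv2.INTER_CUBIC).copy()
    for k in O:
        for i,L in enumerate(outl(k)):
            p=((proj(d,L)+.5-[x0,y0])*2.5).astype(np.int32)
            cv2.polylines(im,[p],True,[(255,0,0),(0,200,0)][i],1)
    save(im,n+'_ov.png')
E
```

```text
(no output)
```

View pics/top_ov.png

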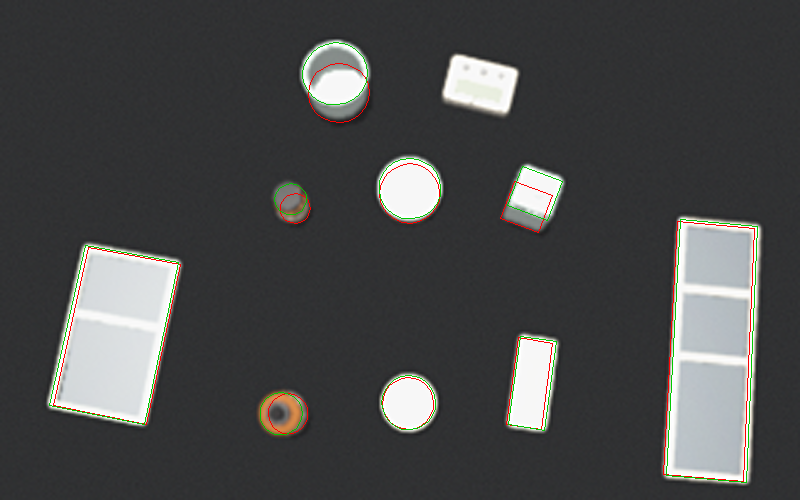

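View pics/scene_ov.png

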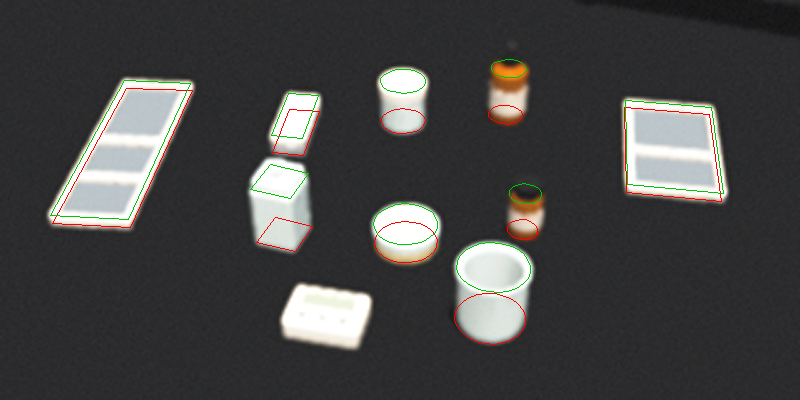

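The overlays agree in both views to about 2–3 mm. I shift the vial and the bottle about 1–2 mm in y and write a planning helper.

```bash
sed -i "s/'vial':(.6332,.1105,0),'bottle':(.4327,.119,0)/'vial':(.6332,.1122,0),'bottle':(.4327,.1200,0)/" obj.py
cat > plan.py <<'E'
# usage: plan.py x y z jawdeg  -> rotation first (tool-frame deg), then shift (mm) in the tool frame after rotation
import sys; from h import *; from scipy.spatial.transform import Rotation as Ro
s=r.state(); p=np.array(s['tool_pos']); R=Ro.from_rotvec(s['orientation'])
M=R.as_matrix(); jaw=np.degrees(np.arctan2(M[1,1],M[0,1]))
print('t',round(s['time'],2),'pos',p.round(4),'jaw',round(jaw,1),'zaxis',M[:,2].round(3),'F',np.round(s['wrist_force'],1),'w',round(s['grip_width'],3),'q1,q7',np.round([s['qpos'][0],s['qpos'][6]],2),'q',np.round(s['qpos'],2))
for a in [sys.argv[i:i+4] for i in range(1,len(sys.argv),4)]:
    t=np.array(a[:3],float); j=float(a[3]); j+=180*np.round((jaw-j)/180)
    c,sn=np.cos(np.radians(j)),np.sin(np.radians(j))
    y=np.array([c,sn,0]); z=np.array([0,0,-1.]); G=Ro.from_matrix(np.c_[np.cross(y,z),y,z])
    print('turn',(R.inv()*G).as_rotvec(degrees=True).round(2),'then shift mm',((t-p)@G.as_matrix()*1000).round(1),'xaxis',np.cross(y,z).round(3))
    p=t;R=G
E
python3 - <<'E'
from obj import *
def T(k,x,y=0):
    a=np.radians(O[k][2]); return np.round([O[k][0]+x*np.cos(a)-y*np.sin(a),O[k][1]+x*np.sin(a)+y*np.cos(a)],4)
print('long',T('tray3',-.066),'mid',T('tray3',.023),'end',T('tray3',.089),'large',T('tray2',-.032),'small',T('tray2',.045))
E
python3 plan.py .4558 -.114 .16 79.9
```

```text
long [ 0.4181 -0.2847] mid [ 0.5064 -0.2954] end [ 0.572  -0.3033] large [0.4809 0.2922] small [0.5563 0.2768]
t 0.45 pos [0.2989 0.6052 0.2532] jaw 63.7 zaxis [-0. -0. -1.] F [-0.9 -0.3  0.4] w 0.998 q1,q7 [-1.22 -0.08] q [-1.22  0.48  0.02  1.56 -0.01  1.11 -0.08]
turn [-1.000e-02  0.000e+00 -1.619e+01] then shift mm [-280.5 -680.5   93.2] xaxis [-0.985  0.175  0.   ]
```

```bash
python3 plan.py .6332 .1122 .16 78.4 .6332 .1122 .038 78.4
```

```text
t 0.45 pos [0.2989 0.6052 0.2532] jaw 63.7 zaxis [-0. -0. -1.] F [-0.9 -0.3  0.4] w 0.998 q1,q7 [-1.22 -0.08] q [-1.22  0.48  0.02  1.56 -0.01  1.11 -0.08]
turn [-1.000e-02  0.000e+00 -1.469e+01] then shift mm [-426.5 -415.7   93.2] xaxis [-0.98   0.201  0.   ]
turn [0. 0. 0.] then shift mm [  0.   0. 122.] xaxis [-0.98   0.201  0.   ]
```

```bash
python3 -m jog '[{"az":-4.9},{"az":-4.9},{"az":-4.9},{"tx":-0.015,"ty":-0.015},{"tx":-0.025,"ty":-0.025},{"tx":-0.03,"ty":-0.03},{"tx":-0.033,"ty":-0.033},{"tx":-0.033,"ty":-0.033},{"tx":-0.033,"ty":-0.033},{"tx":-0.033,"ty":-0.033},{"tx":-0.033,"ty":-0.033},{"tx":-0.033,"ty":-0.033},{"tx":-0.033,"ty":-0.033},{"tx":-0.033,"ty":-0.033},{"tx":-0.033,"ty":-0.033},{"tx":-0.03,"ty":-0.025,"tz":0.03},{"tx":-0.02,"ty":-0.015,"tz":0.03},{"tx":-0.01,"ty":-0.01,"tz":0.03},{}]' 100; python3 plan.py .6332 .1122 .16 78.4 .6332 .1122 .038 78.4
```

```text
t 0.45 pos [0.2989 0.6052 0.2532] jaw 63.7 zaxis [-0. -0. -1.] F [-0.9 -0.3  0.4] w 0.998 q1,q7 [-1.22 -0.08] q [-1.22  0.48  0.02  1.56 -0.01  1.11 -0.08]
turn [-1.000e-02  0.000e+00 -1.469e+01] then shift mm [-426.5 -415.7   93.2] xaxis [-0.98   0.201  0.   ]
turn [0. 0. 0.] then shift mm [  0.   0. 122.] xaxis [-0.98   0.201  0.   ]invalid input at $[0]: expected keys tx, ty, tz, ax, ay, az
```

```bash
python3 -m jog '[{"tx":0,"ty":0,"tz":0,"ax":0,"ay":0,"az":-4.9},{"tx":0,"ty":0,"tz":0,"ax":0,"ay":0,"az":-4.9},{"tx":0,"ty":0,"tz":0,"ax":0,"ay":0,"az":-4.9},{"tx":-0.02,"ty":-0.02,"tz":0,"ax":0,"ay":0,"az":0},{"tx":-0.03,"ty":-0.03,"tz":0,"ax":0,"ay":0,"az":0},{"tx":-0.033,"ty":-0.033,"tz":0,"ax":0,"ay":0,"az":0},{"tx":-0.033,"ty":-0.033,"tz":0,"ax":0,"ay":0,"az":0},{"tx":-0.033,"ty":-0.033,"tz":0,"ax":0,"ay":0,"az":0},{"tx":-0.033,"ty":-0.033,"tz":0,"ax":0,"ay":0,"az":0},{"tx":-0.033,"ty":-0.033,"tz":0,"ax":0,"ay":0,"az":0},{"tx":-0.033,"ty":-0.033,"tz":0,"ax":0,"ay":0,"az":0},{"tx":-0.033,"ty":-0.033,"tz":0,"ax":0,"ay":0,"az":0},{"tx":-0.033,"ty":-0.033,"tz":0,"ax":0,"ay":0,"az":0},{"tx":-0.033,"ty":-0.033,"tz":0,"ax":0,"ay":0,"az":0},{"tx":-0.033,"ty":-0.03,"tz":0.02,"ax":0,"ay":0,"az":0},{"tx":-0.026,"ty":-0.02,"tz":0.03,"ax":0,"ay":0,"az":0},{"tx":-0.02,"ty":-0.02,"tz":0.03,"ax":0,"ay":0,"az":0},{"tx":0,"ty":0,"tz":0.013,"ax":0,"ay":0,"az":0},{"tx":0,"ty":0,"tz":0,"ax":0,"ay":0,"az":0}]' 100; python3 plan.py .6332 .1122 .16 78.4 .6332 .1122 .038 78.4
```

```text
time: 2.35
tool_pos: [0.6311, 0.1105, 0.1579]
orientation: [-0.319, -3.121, 0.002]
wrist_force: [0.2, 0.5, -0.3]
grip_width: 1.0
t 2.35 pos [0.6311 0.1105 0.1579] jaw 78.3 zaxis [-0.004 -0.001 -1.   ] F [ 0.2  0.5 -0.3] w 1.0 q1,q7 [-0.37  1.17] q [-0.37  0.52  0.14  1.73 -0.09  0.9   1.17]
turn [-0.11 -0.24 -0.07] then shift mm [-1.7  2.1 -2.1] xaxis [-0.98   0.201  0.   ]
turn [0. 0. 0.] then shift mm [  0.   0. 122.] xaxis [-0.98   0.201  0.   ]
```

```bash
python3 - <<'E'
from h import *; from obj import *
d=cam('wrist'); im=d['pixels'].copy()
for k in O:
    for i,L in enumerate(outl(k)):
        if (L@d['R'].T+d['tvec'])[:,2].min()<.05: continue
        cv2.polylines(im,[proj(d,L).astype(np.int32)],True,[(255,0,0),(0,200,0)][i],1)
save(im,'w1.png')
E
```

```text
(no output)
```

View pics/w1.png

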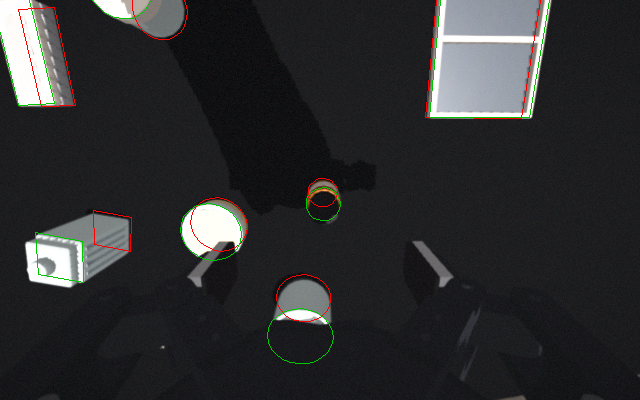

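The overlay matches the wrist view (vial at (323,195), centred between the pads). I descend and grip.

```bash
python3 -m jog '[{"tx":-0.002,"ty":0.002,"tz":0.012,"ax":0,"ay":0,"az":0},{"tx":0,"ty":0,"tz":0.022,"ax":0,"ay":0,"az":0},{"tx":0,"ty":0,"tz":0.022,"ax":0,"ay":0,"az":0},{"tx":0,"ty":0,"tz":0.022,"ax":0,"ay":0,"az":0},{"tx":0,"ty":0,"tz":0.022,"ax":0,"ay":0,"az":0},{"tx":0,"ty":0,"tz":0.015,"ax":0,"ay":0,"az":0},{"tx":0,"ty":0,"tz":0.005,"ax":0,"ay":0,"az":0},{"tx":0,"ty":0,"tz":0,"ax":0,"ay":0,"az":0},{"tx":0,"ty":0,"tz":0,"ax":0,"ay":0,"az":0}]' 100; python3 plan.py .6332 .1122 .038 78.4
python3 -m jog '[{"tx":0,"ty":0,"tz":0,"ax":0,"ay":0,"az":0},{"tx":0,"ty":0,"tz":0,"ax":0,"ay":0,"az":0},{"tx":0,"ty":0,"tz":0,"ax":0,"ay":0,"az":0},{"tx":0,"ty":0,"tz":0,"ax":0,"ay":0,"az":0},{"tx":0,"ty":0,"tz":0,"ax":0,"ay":0,"az":0},{"tx":0,"ty":0,"tz":0,"ax":0,"ay":0,"az":0}]' 0 40
python3 - <<'E'
from h import *
save(cv2.resize(cam('scene')['pixels'][100:290,160:480],None,fx=2.5,fy=2.5),'s2.png')
E
```

```text
time: 3.3
tool_pos: [0.6356, 0.1131, 0.0413]
orientation: [0.317, 3.124, 0.001]
wrist_force: [0.1, 0.6, -0.1]
grip_width: 1.002
t 3.3 pos [0.6356 0.1131 0.0413] jaw 78.4 zaxis [ 0.002  0.001 -1.   ] F [ 0.1  0.6 -0.1] w 1.002 q1,q7 [-0.35  1.19] q [-0.35  0.68  0.11  1.78 -0.11  0.69  1.19]
turn [0.05 0.09 0.03] then shift mm [ 2.2 -1.4  3.3] xaxis [-0.98   0.201  0.   ]
time: 3.9
tool_pos: [0.6351, 0.1127, 0.0408]
orientation: [0.317, 3.125, 0.0]
wrist_force: [-0.9, -0.4, 5.2]
grip_width: 0.337
```

View pics/s2.png

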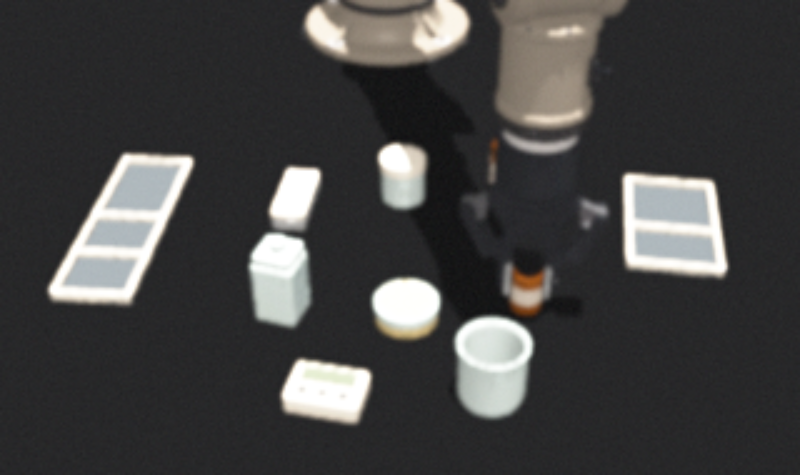

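Vial gripped (opening 0.337, about 29 mm). Lift and carry.

```bash
python3 plan.py .6351 .1127 .14 78.4  .5563 .2768 .14 78.4
```

```text
t 3.95 pos [0.6351 0.1127 0.0407] jaw 78.4 zaxis [ 0.001  0.    -1.   ] F [-1.  -0.8  5.9] w 0.335 q1,q7 [-0.35  1.19] q [-0.35  0.68  0.11  1.78 -0.11  0.69  1.19]
turn [0.02 0.03 0.01] then shift mm [  0.   -0.  -99.3] xaxis [-0.98   0.201  0.   ]
turn [0. 0. 0.] then shift mm [110.2 144.9   0. ] xaxis [-0.98   0.201  0.   ]
```

```bash
python3 -m jog '[{"tx":0,"ty":0,"tz":-0.01,"ax":0,"ay":0,"az":0},{"tx":0,"ty":0,"tz":-0.02,"ax":0,"ay":0,"az":0},{"tx":0,"ty":0,"tz":-0.025,"ax":0,"ay":0,"az":0},{"tx":0.005,"ty":0.007,"tz":-0.025,"ax":0,"ay":0,"az":0},{"tx":0.015,"ty":0.02,"tz":-0.015,"ax":0,"ay":0,"az":0},{"tx":0.02,"ty":0.026,"tz":0,"ax":0,"ay":0,"az":0},{"tx":0.02,"ty":0.026,"tz":0,"ax":0,"ay":0,"az":0},{"tx":0.02,"ty":0.026,"tz":0,"ax":0,"ay":0,"az":0},{"tx":0.015,"ty":0.02,"tz":0,"ax":0,"ay":0,"az":0},{"tx":0.01,"ty":0.013,"tz":0,"ax":0,"ay":0,"az":0},{"tx":0.005,"ty":0.007,"tz":0,"ax":0,"ay":0,"az":0},{"tx":0,"ty":0,"tz":0,"ax":0,"ay":0,"az":0},{"tx":0,"ty":0,"tz":0,"ax":0,"ay":0,"az":0}]'; python3 plan.py .5563 .2768 .044 78.4
python3 - <<'E'
from h import *; from obj import *
d=cam('wrist'); im=d['pixels'].copy()
for k in O:
    for i,L in enumerate(outl(k)):
        if (L@d['R'].T+d['tvec'])[:,2].min()<.05: continue
        cv2.polylines(im,[proj(d,L).astype(np.int32)],True,[(255,0,0),(0,200,0)][i],1)
save(im,'w2.png')
E
```

```text
time: 5.25
tool_pos: [0.557, 0.2753, 0.1353]
orientation: [0.32, 3.125, -0.001]
wrist_force: [-0.3, 0.2, -0.3]
grip_width: 0.339
t 5.25 pos [0.557  0.2753 0.1353] jaw 78.3 zaxis [ 0.    -0.001 -1.   ] F [-0.3  0.2 -0.3] w 0.339 q1,q7 [-0.65  0.88] q [-0.65  0.52  0.12  1.8  -0.08  0.83  0.88]
turn [-0.05  0.04 -0.08] then shift mm [ 1.   1.3 91.3] xaxis [-0.98   0.201  0.   ]
```

View pics/w2.png

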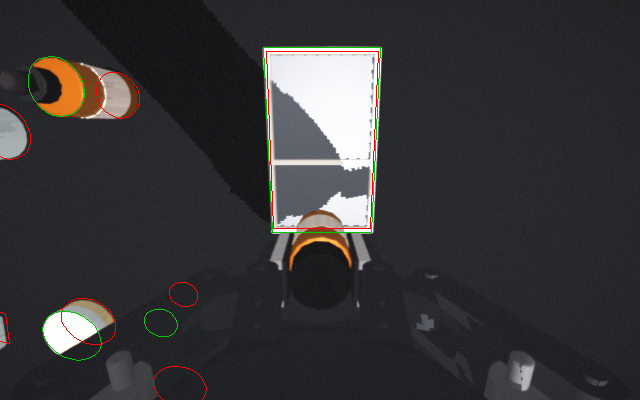

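Vial is held upright at (320,255), and tray2's outline matches my model. I lower it.

```bash
python3 -m jog '[{"tx":0.001,"ty":0.001,"tz":0.01,"ax":0,"ay":0,"az":0},{"tx":0,"ty":0,"tz":0.018,"ax":0,"ay":0,"az":0},{"tx":0,"ty":0,"tz":0.018,"ax":0,"ay":0,"az":0},{"tx":0,"ty":0,"tz":0.018,"ax":0,"ay":0,"az":0},{"tx":0,"ty":0,"tz":0.012,"ax":0,"ay":0,"az":0},{"tx":0,"ty":0,"tz":0.008,"ax":0,"ay":0,"az":0},{"tx":0,"ty":0,"tz":0,"ax":0,"ay":0,"az":0},{"tx":0,"ty":0,"tz":0,"ax":0,"ay":0,"az":0}]'; python3 plan.py .5563 .2768 .044 78.4
```

```text
time: 6.1
tool_pos: [0.5559, 0.278, 0.0516]
orientation: [0.318, 3.125, 0.001]
wrist_force: [0.6, -0.2, -1.1]
grip_width: 0.34
t 6.1 pos [0.5559 0.278  0.0516] jaw 78.4 zaxis [ 0.001  0.    -1.   ] F [ 0.6 -0.2 -1.1] w 0.34 q1,q7 [-0.64  0.88] q [-0.64  0.64  0.1   1.83 -0.09  0.68  0.88]
turn [ 0.02  0.03 -0.01] then shift mm [-0.7 -1.1  7.6] xaxis [-0.98   0.201  0.   ]
```

```bash
python3 -m jog '[{"tx":0,"ty":0,"tz":0.004,"ax":0,"ay":0,"az":0},{"tx":0,"ty":0,"tz":0.002,"ax":0,"ay":0,"az":0},{"tx":0,"ty":0,"tz":0.001,"ax":0,"ay":0,"az":0},{"tx":0,"ty":0,"tz":0,"ax":0,"ay":0,"az":0},{"tx":0,"ty":0,"tz":0,"ax":0,"ay":0,"az":0}]'; python3 plan.py .5563 .2768 .044 78.4
```

```text
time: 6.6
tool_pos: [0.5555, 0.2781, 0.0444]
orientation: [0.317, 3.125, 0.0]
wrist_force: [-0.4, 0.4, -1.0]
grip_width: 0.336
t 6.6 pos [0.5555 0.2781 0.0444] jaw 78.4 zaxis [ 0.  0. -1.] F [-0.4  0.4 -1. ] w 0.336 q1,q7 [-0.64  0.89] q [-0.64  0.65  0.1   1.83 -0.1   0.66  0.89]
turn [0.01 0.01 0.01] then shift mm [-1.1 -1.1  0.4] xaxis [-0.98   0.201  0.   ]
```

```bash
python3 -m jog '[{"tx":0,"ty":0,"tz":0.001,"ax":0,"ay":0,"az":0},{"tx":0,"ty":0,"tz":0,"ax":0,"ay":0,"az":0},{"tx":0,"ty":0,"tz":0,"ax":0,"ay":0,"az":0}]'; python3 - <<'E'
from h import *
save(cv2.resize(cam('scene')['pixels'][130:230,340:480],None,fx=5,fy=5,interpolation=cv2.INTER_CUBIC),'s3.png')
E
```

```text
time: 6.9
tool_pos: [0.5557, 0.2781, 0.0438]
orientation: [0.317, 3.125, 0.001]
wrist_force: [-1.5, -0.8, 5.3]
grip_width: 0.337
```

View pics/s3.png

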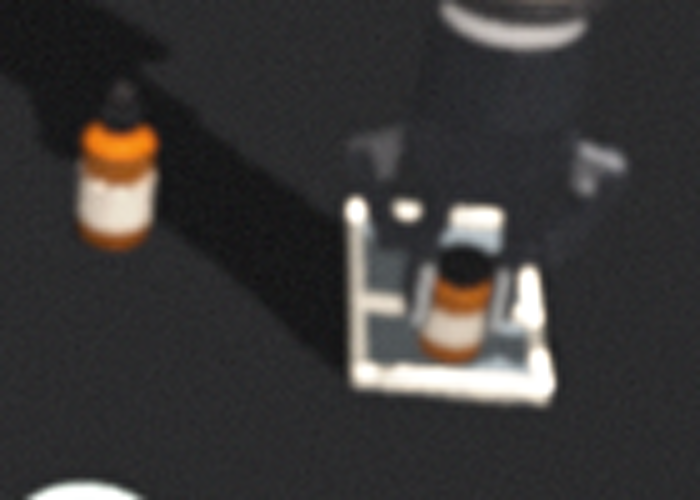

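Contact with the floor (5 N, TCP at 43.8 mm as expected). Release and rise.

```bash
python3 -m jog '[{"tx":0,"ty":0,"tz":0,"ax":0,"ay":0,"az":0},{"tx":0,"ty":0,"tz":0,"ax":0,"ay":0,"az":0},{"tx":0,"ty":0,"tz":0,"ax":0,"ay":0,"az":0},{"tx":0,"ty":0,"tz":-0.008,"ax":0,"ay":0,"az":0},{"tx":0,"ty":0,"tz":-0.018,"ax":0,"ay":0,"az":0},{"tx":0,"ty":0,"tz":-0.03,"ax":0,"ay":0,"az":0},{"tx":0,"ty":0,"tz":-0.03,"ax":0,"ay":0,"az":0},{"tx":0,"ty":0,"tz":-0.02,"ax":0,"ay":0,"az":0},{"tx":0,"ty":0,"tz":0,"ax":0,"ay":0,"az":0}]' 65; python3 plan.py .6457 -.003 .12 78.4 .6457 -.003 .032 78.4;  python3 - <<'E'
from h import *
save(cv2.resize(cam('scene')['pixels'][130:230,340:480],None,fx=5,fy=5,interpolation=cv2.INTER_CUBIC),'s4.png')
E
```

```text
time: 7.85
tool_pos: [0.5574, 0.279, 0.1532]
orientation: [0.317, 3.12, 0.006]
wrist_force: [-0.5, 0.7, 0.0]
grip_width: 0.648
t 7.85 pos [0.5574 0.279  0.1532] jaw 78.4 zaxis [ 0.006  0.003 -1.   ] F [-0.5  0.7  0. ] w 0.648 q1,q7 [-0.66  0.87] q [-0.66  0.5   0.12  1.78 -0.08  0.86  0.87]
turn [ 0.26  0.27 -0.01] then shift mm [-143.2 -258.5   33.2] xaxis [-0.98   0.201  0.   ]
turn [0. 0. 0.] then shift mm [ 0.  0. 88.] xaxis [-0.98   0.201  0.   ]
```

View pics/s4.png

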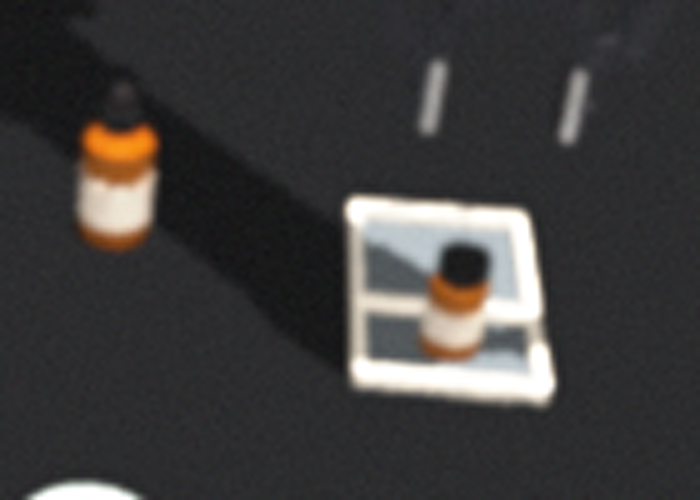

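Vial stands upright in the small compartment. Next, the dish.

```bash
python3 -m jog '[{"tx":-0.008,"ty":-0.014,"tz":0,"ax":0,"ay":0,"az":0},{"tx":-0.015,"ty":-0.027,"tz":0,"ax":0,"ay":0,"az":0},{"tx":-0.02,"ty":-0.036,"tz":0,"ax":0,"ay":0,"az":0},{"tx":-0.02,"ty":-0.036,"tz":0,"ax":0,"ay":0,"az":0},{"tx":-0.02,"ty":-0.036,"tz":0,"ax":0,"ay":0,"az":0},{"tx":-0.02,"ty":-0.036,"tz":0,"ax":0,"ay":0,"az":0},{"tx":-0.02,"ty":-0.036,"tz":0.01,"ax":0,"ay":0,"az":0},{"tx":-0.015,"ty":-0.027,"tz":0.01,"ax":0,"ay":0,"az":0},{"tx":-0.006,"ty":-0.011,"tz":0.013,"ax":0,"ay":0,"az":0},{"tx":0,"ty":0,"tz":0,"ax":0,"ay":0,"az":0},{"tx":0,"ty":0,"tz":0,"ax":0,"ay":0,"az":0}]' 100; python3 plan.py .6457 -.003 .12 78.4 .6457 -.003 .032 78.4;  python3 - <<'E'
from h import *; from obj import *
d=cam('wrist'); im=d['pixels'].copy()
for k in O:
    for i,L in enumerate(outl(k)):
        if (L@d['R'].T+d['tvec'])[:,2].min()<.05: continue
        cv2.polylines(im,[proj(d,L).astype(np.int32)],True,[(255,0,0),(0,200,0)][i],1)
save(im,'w3.png')
E
```

```text
time: 9.0
tool_pos: [0.6435, -0.0034, 0.1152]
orientation: [-0.315, -3.123, -0.001]
wrist_force: [1.5, 0.3, 0.9]
grip_width: 1.0
t 9.0 pos [ 0.6435 -0.0034  0.1152] jaw 78.5 zaxis [-0.002  0.001 -1.   ] F [1.5 0.3 0.9] w 1.0 q1,q7 [-0.2   1.37] q [-0.2   0.58  0.15  1.75 -0.11  0.82  1.37]
turn [ 0.02 -0.15  0.07] then shift mm [-2.1  0.8 -4.8] xaxis [-0.98   0.201  0.   ]
turn [0. 0. 0.] then shift mm [ 0.  0. 88.] xaxis [-0.98   0.201  0.   ]
```

View pics/w3.png

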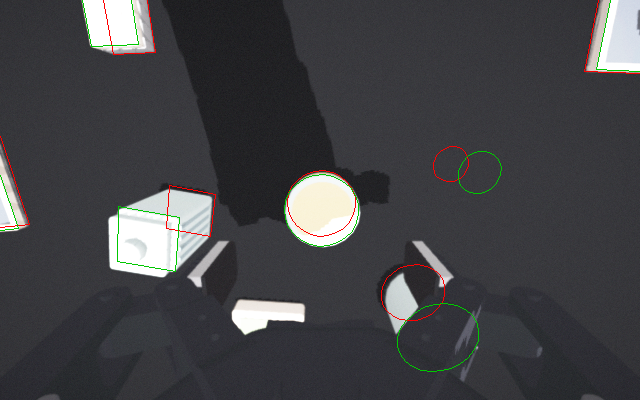

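```bash
python3 -m jog '[{"tx":-0.001,"ty":0,"tz":0.01,"ax":0,"ay":0,"az":0},{"tx":0,"ty":0,"tz":0.02,"ax":0,"ay":0,"az":0},{"tx":0,"ty":0,"tz":0.02,"ax":0,"ay":0,"az":0},{"tx":0,"ty":0,"tz":0.018,"ax":0,"ay":0,"az":0},{"tx":0,"ty":0,"tz":0.012,"ax":0,"ay":0,"az":0},{"tx":0,"ty":0,"tz":0.004,"ax":0,"ay":0,"az":0},{"tx":0,"ty":0,"tz":0,"ax":0,"ay":0,"az":0},{"tx":0,"ty":0,"tz":0,"ax":0,"ay":0,"az":0}]' 80; python3 plan.py .6457 -.003 .03 78.4;  python3 - <<'E'
from h import *
save(cv2.resize(cam('scene')['pixels'][170:270,250:390],None,fx=5,fy=5,interpolation=cv2.INTER_CUBIC),'s5.png')
E
```

```text
time: 9.85
tool_pos: [0.6461, -0.0046, 0.0331]
orientation: [0.317, 3.124, 0.0]
wrist_force: [-0.2, 0.1, 0.2]
grip_width: 0.805
t 9.85 pos [ 0.6461 -0.0046  0.0331] jaw 78.4 zaxis [ 0.001  0.    -1.   ] F [-0.2  0.1  0.2] w 0.805 q1,q7 [-0.18  1.39] q [-0.18  0.69  0.13  1.78 -0.13  0.68  1.39]
turn [0.02 0.07 0.03] then shift mm [0.7 1.5 3.1] xaxis [-0.98   0.201  0.   ]
```

View pics/s5.png

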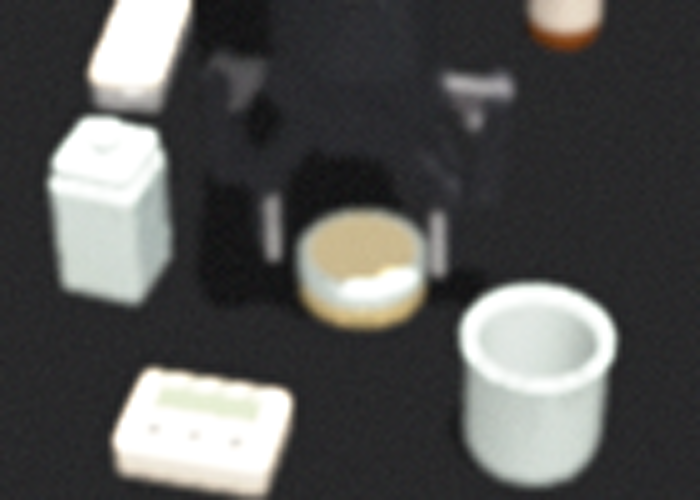

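```bash
python3 - <<'E'
from h import *
s=cam('scene')
for u,v,jy in((272,263,-1),(438,278,1)):
    V=ray(s,[(250+u/5-.5,170+v/5-.5)])[0]; C=s['C']
    for w in (.034,.04):
        a=np.radians(78.4); ff=np.array([.6461,-.0046])+jy*w*np.array([np.cos(a),np.sin(a)])+.011*np.array([np.sin(a),-np.cos(a)])
        t=(ff[0]-C[0])/V[0]; print((C+t*V).round(4),ff.round(4))
E
```

```text
[ 0.65   -0.0452  0.018 ] [ 0.65   -0.0401]
[ 0.6488 -0.0452  0.017 ] [ 0.6488 -0.046 ]
[0.6637 0.0317 0.0173] [0.6637 0.0265]
[0.6649 0.0316 0.0183] [0.6649 0.0324]
```

Fingertips are about 15 mm ahead of the TCP at this opening; I lower 7 mm and close.

```bash
python3 -m jog '[{"tx":0,"ty":0.002,"tz":0.004,"ax":0,"ay":0,"az":0},{"tx":0,"ty":0,"tz":0.002,"ax":0,"ay":0,"az":0},{"tx":0,"ty":0,"tz":0,"ax":0,"ay":0,"az":0}]'; python3 -m jog '[{"tx":0,"ty":0,"tz":0,"ax":0,"ay":0,"az":0},{"tx":0,"ty":0,"tz":0,"ax":0,"ay":0,"az":0},{"tx":0,"ty":0,"tz":0,"ax":0,"ay":0,"az":0},{"tx":0,"ty":0,"tz":0,"ax":0,"ay":0,"az":0},{"tx":0,"ty":0,"tz":0,"ax":0,"ay":0,"az":0}]' 0 40
 python3 plan.py .6457 -.003 .12 78.4 .4809 .2922 .12 78.4;  python3 - <<'E'
from h import *
save(cv2.resize(cam('scene')['pixels'][170:270,250:390],None,fx=5,fy=5,interpolation=cv2.INTER_CUBIC),'s6.png')
E
```

```text
time: 10.25
tool_pos: [0.6456, -0.0027, 0.026]
orientation: [-0.317, -3.125, -0.0]
wrist_force: [0.2, 0.6, 0.3]
grip_width: 0.798
time: 10.75
tool_pos: [0.6461, -0.003, 0.0266]
orientation: [0.317, 3.125, 0.0]
wrist_force: [-0.8, 0.0, 5.2]
grip_width: 0.683
t 10.75 pos [ 0.6461 -0.003   0.0266] jaw 78.4 zaxis [ 0. -0. -1.] F [-0.8  0.   5.2] w 0.683 q1,q7 [-0.18  1.39] q [-0.18  0.7   0.13  1.78 -0.13  0.67  1.39]
turn [0.   0.02 0.01] then shift mm [  0.3  -0.1 -93.4] xaxis [-0.98   0.201  0.   ]
turn [0. 0. 0.] then shift mm [220.8 256.    0. ] xaxis [-0.98   0.201  0.   ]
```

View pics/s6.png

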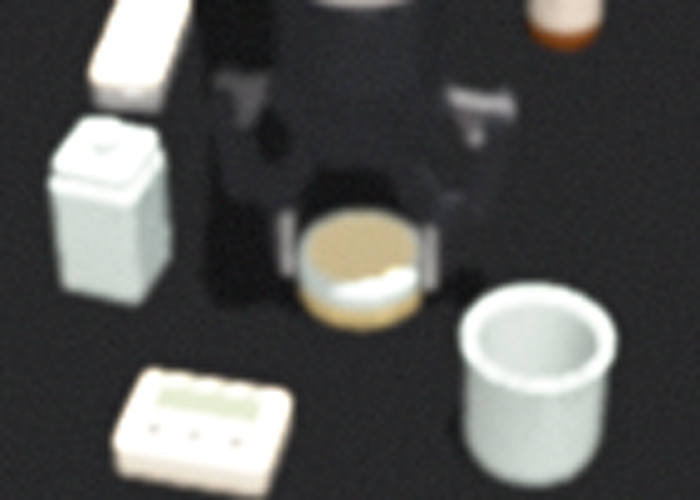

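```bash
python3 -m jog '[{"tx":0,"ty":0,"tz":-0.01,"ax":0,"ay":0,"az":0},{"tx":0,"ty":0,"tz":-0.02,"ax":0,"ay":0,"az":0},{"tx":0,"ty":0,"tz":-0.025,"ax":0,"ay":0,"az":0},{"tx":0.005,"ty":0.006,"tz":-0.025,"ax":0,"ay":0,"az":0},{"tx":0.014,"ty":0.016,"tz":-0.015,"ax":0,"ay":0,"az":0},{"tx":0.024,"ty":0.028,"tz":0,"ax":0,"ay":0,"az":0},{"tx":0.025,"ty":0.029,"tz":0,"ax":0,"ay":0,"az":0},{"tx":0.025,"ty":0.029,"tz":0,"ax":0,"ay":0,"az":0},{"tx":0.025,"ty":0.029,"tz":0,"ax":0,"ay":0,"az":0},{"tx":0.025,"ty":0.029,"tz":0,"ax":0,"ay":0,"az":0},{"tx":0.025,"ty":0.029,"tz":0,"ax":0,"ay":0,"az":0},{"tx":0.024,"ty":0.028,"tz":0,"ax":0,"ay":0,"az":0},{"tx":0.018,"ty":0.02,"tz":0,"ax":0,"ay":0,"az":0},{"tx":0.011,"ty":0.013,"tz":0,"ax":0,"ay":0,"az":0},{"tx":0,"ty":0,"tz":0,"ax":0,"ay":0,"az":0},{"tx":0,"ty":0,"tz":0,"ax":0,"ay":0,"az":0},{"tx":0,"ty":0,"tz":0,"ax":0,"ay":0,"az":0}]'; python3 plan.py .4809 .2922 .03 78.4
```

```text
time: 12.5
tool_pos: [0.4816, 0.2907, 0.1214]
orientation: [0.32, 3.125, -0.001]
wrist_force: [-0.2, 0.2, -1.4]
grip_width: 0.681
t 12.5 pos [0.4816 0.2907 0.1214] jaw 78.3 zaxis [ 0.    -0.001 -1.   ] F [-0.2  0.2 -1.4] w 0.681 q1,q7 [-0.75  0.78] q [-0.75  0.46  0.12  1.95 -0.08  0.74  0.78]
turn [-0.04  0.03 -0.11] then shift mm [ 1.   1.3 91.4] xaxis [-0.98   0.201  0.   ]
```

```bash
python3 -m jog '[{"tx":0.001,"ty":0.001,"tz":0.01,"ax":0,"ay":0,"az":0},{"tx":0,"ty":0,"tz":0.018,"ax":0,"ay":0,"az":0},{"tx":0,"ty":0,"tz":0.018,"ax":0,"ay":0,"az":0},{"tx":0,"ty":0,"tz":0.018,"ax":0,"ay":0,"az":0},{"tx":0,"ty":0,"tz":0.012,"ax":0,"ay":0,"az":0},{"tx":0,"ty":0,"tz":0.008,"ax":0,"ay":0,"az":0},{"tx":0,"ty":0,"tz":0.002,"ax":0,"ay":0,"az":0},{"tx":0,"ty":0,"tz":0,"ax":0,"ay":0,"az":0},{"tx":0,"ty":0,"tz":0,"ax":0,"ay":0,"az":0}]'; python3 plan.py .4809 .2922 .03 78.4
```

```text
time: 13.4
tool_pos: [0.4805, 0.2937, 0.0359]
orientation: [0.317, 3.125, 0.001]
wrist_force: [0.4, 0.5, -0.3]
grip_width: 0.686
t 13.4 pos [0.4805 0.2937 0.0359] jaw 78.4 zaxis [ 0.001  0.001 -1.   ] F [ 0.4  0.5 -0.3] w 0.686 q1,q7 [-0.73  0.8 ] q [-0.73  0.59  0.1   1.98 -0.1   0.57  0.8 ]
turn [0.05 0.04 0.  ] then shift mm [-0.7 -1.4  5.9] xaxis [-0.98   0.201  0.   ]
```

```bash
python3 -m jog '[{"tx":0,"ty":-0.001,"tz":0.003,"ax":0,"ay":0,"az":0},{"tx":0,"ty":0,"tz":0.001,"ax":0,"ay":0,"az":0},{"tx":0,"ty":0,"tz":0,"ax":0,"ay":0,"az":0},{"tx":0,"ty":0,"tz":0,"ax":0,"ay":0,"az":0}]'; python3 -m jog '[{"tx":0,"ty":0,"tz":0.001,"ax":0,"ay":0,"az":0},{"tx":0,"ty":0,"tz":0.0,"ax":0,"ay":0,"az":0},{"tx":0,"ty":0,"tz":0,"ax":0,"ay":0,"az":0}]';  python3 - <<'E'
from h import *
save(cv2.resize(cam('scene')['pixels'][130:230,340:480],None,fx=5,fy=5,interpolation=cv2.INTER_CUBIC),'s7.png')
E
```

```text
time: 13.8
tool_pos: [0.4798, 0.2926, 0.0314]
orientation: [0.317, 3.125, 0.0]
wrist_force: [-0.2, -0.3, -0.1]
grip_width: 0.686
time: 14.1
tool_pos: [0.4798, 0.2925, 0.0303]
orientation: [-0.317, -3.125, -0.0]
wrist_force: [0.3, -0.2, 0.3]
grip_width: 0.681
```

View pics/s7.png

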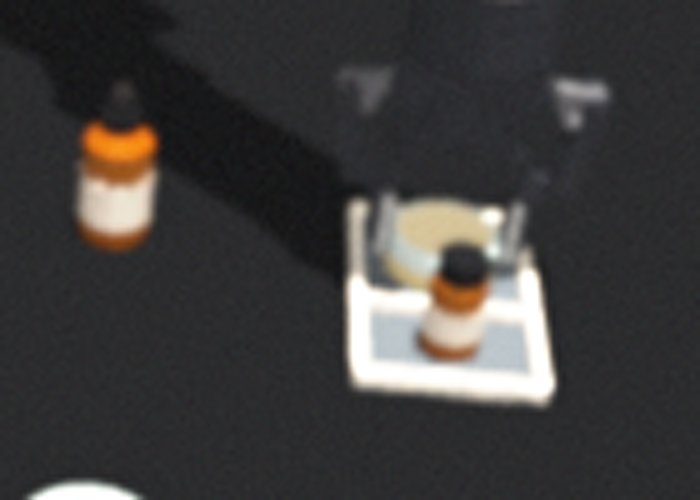

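```bash
python3 -m jog '[{"tx":0,"ty":0,"tz":0.001,"ax":0,"ay":0,"az":0},{"tx":0,"ty":0,"tz":0.0,"ax":0,"ay":0,"az":0},{"tx":0,"ty":0,"tz":0,"ax":0,"ay":0,"az":0}]'
```

```text
time: 14.45
tool_pos: [0.4799, 0.2926, 0.0296]
orientation: [0.317, 3.125, 0.0]
wrist_force: [-0.4, 0.1, 5.3]
grip_width: 0.681
```

Contact at 29.6 mm as predicted. Release and lift.

```bash
python3 -m jog '[{"tx":0,"ty":0,"tz":0,"ax":0,"ay":0,"az":0},{"tx":0,"ty":0,"tz":0,"ax":0,"ay":0,"az":0},{"tx":0,"ty":0,"tz":0,"ax":0,"ay":0,"az":0},{"tx":0,"ty":0,"tz":-0.008,"ax":0,"ay":0,"az":0},{"tx":0,"ty":0,"tz":-0.018,"ax":0,"ay":0,"az":0},{"tx":0,"ty":0,"tz":-0.03,"ax":0,"ay":0,"az":0},{"tx":0,"ty":0,"tz":-0.035,"ax":0,"ay":0,"az":0},{"tx":0,"ty":0,"tz":-0.035,"ax":0,"ay":0,"az":0},{"tx":0,"ty":0,"tz":-0.02,"ax":0,"ay":0,"az":0},{"tx":0,"ty":0,"tz":0,"ax":0,"ay":0,"az":0}]' 88; python3 plan.py .4327 .12 .155 83.1 .4327 .12 .051 83.1;  python3 - <<'E'
from h import *
save(cv2.resize(cam('scene')['pixels'][130:230,340:480],None,fx=5,fy=5,interpolation=cv2.INTER_CUBIC),'s8.png')
E
```

```text
time: 15.45
tool_pos: [0.4816, 0.2936, 0.1792]
orientation: [0.317, 3.121, 0.007]
wrist_force: [-0.6, -0.1, -0.4]
grip_width: 0.88
t 15.45 pos [0.4816 0.2936 0.1792] jaw 78.4 zaxis [ 0.005  0.004 -1.   ] F [-0.6 -0.1 -0.4] w 0.88 q1,q7 [-0.77  0.77] q [-0.77  0.38  0.13  1.91 -0.07  0.85  0.77]
turn [ 0.29  0.26 -4.71] then shift mm [  27.7 -178.2   24.2] xaxis [-0.993  0.12   0.   ]
turn [0. 0. 0.] then shift mm [  0.   0. 104.] xaxis [-0.993  0.12   0.   ]
```

View pics/s8.png

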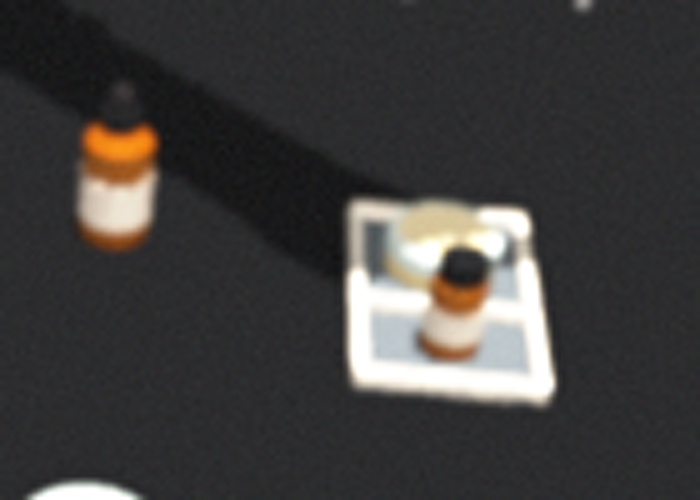

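Dish sits flat and tray2 is done. On to the tall bottle.

```bash
python3 -m jog '[{"tx":0,"ty":0,"tz":0,"ax":0.2,"ay":0.2,"az":-4.7},{"tx":0.003,"ty":-0.018,"tz":0.004,"ax":0,"ay":0,"az":0},{"tx":0.004,"ty":-0.03,"tz":0.004,"ax":0,"ay":0,"az":0},{"tx":0.005,"ty":-0.035,"tz":0.004,"ax":0,"ay":0,"az":0},{"tx":0.005,"ty":-0.035,"tz":0.004,"ax":0,"ay":0,"az":0},{"tx":0.005,"ty":-0.03,"tz":0.004,"ax":0,"ay":0,"az":0},{"tx":0.004,"ty":-0.02,"tz":0.004,"ax":0,"ay":0,"az":0},{"tx":0.002,"ty":-0.01,"tz":0,"ax":0,"ay":0,"az":0},{"tx":0,"ty":0,"tz":0,"ax":0,"ay":0,"az":0},{"tx":0,"ty":0,"tz":0,"ax":0,"ay":0,"az":0}]' 100; python3 plan.py .4327 .12 .051 83.1;  python3 - <<'E'
from h import *; from obj import *
d=cam('wrist'); im=d['pixels'].copy()
for k in O:
    for i,L in enumerate(outl(k)):
        if (L@d['R'].T+d['tvec'])[:,2].min()<.05: continue
        cv2.polylines(im,[proj(d,L).astype(np.int32)],True,[(255,0,0),(0,200,0)][i],1)
save(im,'w4.png')
E
```

```text
time: 16.5
tool_pos: [0.431, 0.1201, 0.152]
orientation: [-0.187, -3.133, 0.004]
wrist_force: [0.1, 1.2, 0.2]
grip_width: 1.001
t 16.5 pos [0.431  0.1201 0.152 ] jaw 83.2 zaxis [-0.004 -0.002 -1.   ] F [0.1 1.2 0.2] w 1.001 q1,q7 [-0.55  1.1 ] q [-0.55  0.25  0.16  2.18 -0.06  0.72  1.1 ]
turn [-0.16 -0.19  0.05] then shift mm [-1.70e+00  1.00e-01  1.01e+02] xaxis [-0.993  0.12   0.   ]
```

View pics/w4.png

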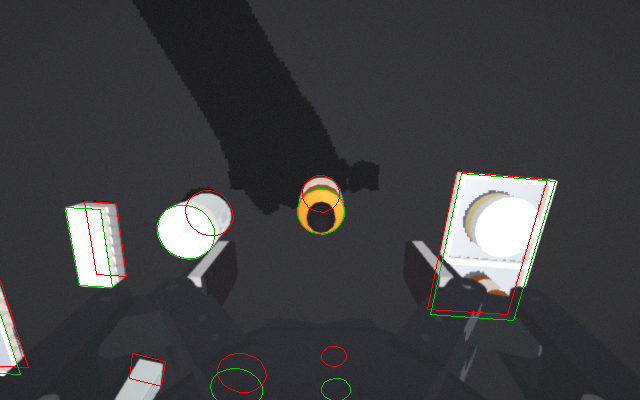

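```bash
python3 -m jog '[{"tx":-0.001,"ty":0,"tz":0.01,"ax":0,"ay":0,"az":0},{"tx":0,"ty":0,"tz":0.02,"ax":0,"ay":0,"az":0},{"tx":0,"ty":0,"tz":0.022,"ax":0,"ay":0,"az":0},{"tx":0,"ty":0,"tz":0.022,"ax":0,"ay":0,"az":0},{"tx":0,"ty":0,"tz":0.016,"ax":0,"ay":0,"az":0},{"tx":0,"ty":0,"tz":0.008,"ax":0,"ay":0,"az":0},{"tx":0,"ty":0,"tz":0,"ax":0,"ay":0,"az":0},{"tx":0,"ty":0,"tz":0,"ax":0,"ay":0,"az":0}]' 100; python3 plan.py .4327 .12 .051 83.1
python3 -m jog '[{"tx":0,"ty":0,"tz":0,"ax":0,"ay":0,"az":0},{"tx":0,"ty":0,"tz":0,"ax":0,"ay":0,"az":0},{"tx":0,"ty":0,"tz":0,"ax":0,"ay":0,"az":0},{"tx":0,"ty":0,"tz":0,"ax":0,"ay":0,"az":0},{"tx":0,"ty":0,"tz":0,"ax":0,"ay":0,"az":0},{"tx":0,"ty":0,"tz":0,"ax":0,"ay":0,"az":0}]' 0 45
python3 plan.py .4327 .12 .16 83.1 .5064 -.2954 .16 83.1
```

```text
time: 17.35
tool_pos: [0.4315, 0.119, 0.0541]
orientation: [-0.188, -3.132, 0.005]
wrist_force: [0.0, -0.3, -0.5]
grip_width: 1.003
t 17.35 pos [0.4315 0.119  0.0541] jaw 83.1 zaxis [-0.004 -0.003 -1.   ] F [ 0.  -0.3 -0.5] w 1.003 q1,q7 [-0.51  1.15] q [-0.51  0.44  0.12  2.24 -0.11  0.48  1.15]
turn [-0.18 -0.19  0.03] then shift mm [-1.1  1.1  3.1] xaxis [-0.993  0.12   0.   ]
time: 17.95
tool_pos: [0.4316, 0.1189, 0.0546]
orientation: [-0.189, -3.133, 0.004]
wrist_force: [-1.4, 1.0, 5.5]
grip_width: 0.431
t 17.95 pos [0.4316 0.1189 0.0546] jaw 83.1 zaxis [-0.003 -0.002 -1.   ] F [-1.4  1.   5.5] w 0.431 q1,q7 [-0.51  1.15] q [-0.51  0.44  0.12  2.24 -0.11  0.48  1.15]
turn [-0.15 -0.16  0.01] then shift mm [  -1.     1.2 -105.4] xaxis [-0.993  0.12   0.   ]
turn [0. 0. 0.] then shift mm [-123.1 -403.5    0. ] xaxis [-0.993  0.12   0.   ]
```

```bash
python3 -m jog '[{"tx":0,"ty":0,"tz":-0.01,"ax":0,"ay":0,"az":0},{"tx":0,"ty":0,"tz":-0.02,"ax":0,"ay":0,"az":0},{"tx":0,"ty":0,"tz":-0.025,"ax":-0.15,"ay":-0.15,"az":0},{"tx":0,"ty":0,"tz":-0.025,"ax":0,"ay":0,"az":0},{"tx":0,"ty":0,"tz":-0.02,"ax":0,"ay":0,"az":0},{"tx":-0.004,"ty":-0.013,"tz":-0.008,"ax":0,"ay":0,"az":0},{"tx":-0.008,"ty":-0.026,"tz":0,"ax":0,"ay":0,"az":0},{"tx":-0.011,"ty":-0.036,"tz":0,"ax":0,"ay":0,"az":0},{"tx":-0.011,"ty":-0.036,"tz":0,"ax":0,"ay":0,"az":0},{"tx":-0.011,"ty":-0.036,"tz":0,"ax":0,"ay":0,"az":0},{"tx":-0.011,"ty":-0.036,"tz":0,"ax":0,"ay":0,"az":0},{"tx":-0.011,"ty":-0.036,"tz":0,"ax":0,"ay":0,"az":0},{"tx":-0.011,"ty":-0.036,"tz":0,"ax":0,"ay":0,"az":0},{"tx":-0.011,"ty":-0.036,"tz":0,"ax":0,"ay":0,"az":0},{"tx":-0.011,"ty":-0.036,"tz":0,"ax":0,"ay":0,"az":0},{"tx":-0.011,"ty":-0.036,"tz":0,"ax":0,"ay":0,"az":0},{"tx":-0.008,"ty":-0.026,"tz":0,"ax":0,"ay":0,"az":0},{"tx":-0.004,"ty":-0.014,"tz":0,"ax":0,"ay":0,"az":0},{"tx":0,"ty":0,"tz":0,"ax":0,"ay":0,"az":0},{"tx":0,"ty":0,"tz":0,"ax":0,"ay":0,"az":0}]'; python3 plan.py .5064 -.2954 .06 83.1;  python3 - <<'E'
from h import *; from obj import *
d=cam('wrist'); im=d['pixels'].copy()
for k in O:
    for i,L in enumerate(outl(k)):
        if (L@d['R'].T+d['tvec'])[:,2].min()<.05: continue
        cv2.polylines(im,[proj(d,L).astype(np.int32)],True,[(255,0,0),(0,200,0)][i],1)
save(im,'w5.png')
E
```

```text
time: 19.95
tool_pos: [0.5047, -0.2948, 0.1616]
orientation: [-0.188, -3.134, -0.001]
wrist_force: [-0.5, 0.5, -0.5]
grip_width: 0.433
t 19.95 pos [ 0.5047 -0.2948  0.1616] jaw 83.1 zaxis [-0.002  0.001 -1.   ] F [-0.5  0.5 -0.5] w 0.433 q1,q7 [0.17 2.04] q [ 0.17  0.45  0.33  1.88 -0.19  0.85  2.04]
turn [ 0.03 -0.14  0.03] then shift mm [ -1.8  -0.4 101.6] xaxis [-0.993  0.12   0.   ]
```

View pics/w5.png

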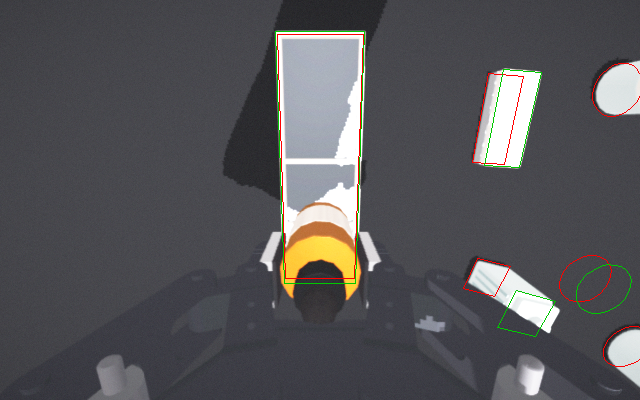

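```bash
python3 -m jog '[{"tx":-0.001,"ty":0,"tz":0.01,"ax":0,"ay":-0.1,"az":0},{"tx":0,"ty":0,"tz":0.018,"ax":0,"ay":0,"az":0},{"tx":0,"ty":0,"tz":0.02,"ax":0,"ay":0,"az":0},{"tx":0,"ty":0,"tz":0.018,"ax":0,"ay":0,"az":0},{"tx":0,"ty":0,"tz":0.016,"ax":0,"ay":0,"az":0},{"tx":0,"ty":0,"tz":0.011,"ax":0,"ay":0,"az":0},{"tx":0,"ty":0,"tz":0.003,"ax":0,"ay":0,"az":0},{"tx":0,"ty":0,"tz":0,"ax":0,"ay":0,"az":0},{"tx":0,"ty":0,"tz":0,"ax":0,"ay":0,"az":0}]'; python3 plan.py .5064 -.2954 .0576 83.1
```

```text
time: 20.9
tool_pos: [0.5067, -0.2962, 0.0667]
orientation: [0.188, 3.134, -0.002]
wrist_force: [0.9, 0.5, -0.0]
grip_width: 0.429
t 20.9 pos [ 0.5067 -0.2962  0.0667] jaw 83.1 zaxis [ 0.002 -0.001 -1.   ] F [ 0.9  0.5 -0. ] w 0.429 q1,q7 [0.21 2.09] q [ 0.21  0.59  0.28  1.92 -0.25  0.66  2.09]
turn [-0.06  0.1   0.02] then shift mm [0.4 0.8 9.1] xaxis [-0.993  0.12   0.   ]
```

```bash
python3 -m jog '[{"tx":0,"ty":0,"tz":0.004,"ax":0,"ay":0.1,"az":0},{"tx":0,"ty":0,"tz":0.003,"ax":0,"ay":0,"az":0},{"tx":0,"ty":0,"tz":0,"ax":0,"ay":0,"az":0},{"tx":0,"ty":0,"tz":0,"ax":0,"ay":0,"az":0}]'; python3 -m jog '[{"tx":0,"ty":0,"tz":0.001,"ax":0,"ay":0,"az":0},{"tx":0,"ty":0,"tz":0.0,"ax":0,"ay":0,"az":0},{"tx":0,"ty":0,"tz":0,"ax":0,"ay":0,"az":0}]'
```

```text
time: 21.3
tool_pos: [0.5062, -0.2962, 0.0591]
orientation: [-0.189, -3.135, 0.001]
wrist_force: [-0.1, -0.7, -1.6]
grip_width: 0.43
time: 21.6
tool_pos: [0.5063, -0.2962, 0.0582]
orientation: [-0.189, -3.135, 0.001]
wrist_force: [-0.1, -0.2, -0.5]
grip_width: 0.433
```

```bash
python3 -m jog '[{"tx":0,"ty":0,"tz":0.001,"ax":0,"ay":0,"az":0},{"tx":0,"ty":0,"tz":0.0,"ax":0,"ay":0,"az":0},{"tx":0,"ty":0,"tz":0,"ax":0,"ay":0,"az":0}]'
```

```text
time: 21.9
tool_pos: [0.5065, -0.2963, 0.0577]
orientation: [-0.189, -3.135, 0.001]
wrist_force: [-0.8, 1.3, 5.1]
grip_width: 0.435
```

Touchdown. Release and rise well above the bulb.

```bash
python3 -m jog '[{"tx":0,"ty":0,"tz":0,"ax":0,"ay":0,"az":0},{"tx":0,"ty":0,"tz":0,"ax":0,"ay":0,"az":0},{"tx":0,"ty":0,"tz":0,"ax":0,"ay":0,"az":0},{"tx":0,"ty":0,"tz":-0.008,"ax":0,"ay":0,"az":0},{"tx":0,"ty":0,"tz":-0.018,"ax":0,"ay":0,"az":0},{"tx":0,"ty":0,"tz":-0.03,"ax":0,"ay":0,"az":0},{"tx":0,"ty":0,"tz":-0.03,"ax":0,"ay":0,"az":0},{"tx":0,"ty":0,"tz":-0.02,"ax":0,"ay":0,"az":0},{"tx":0,"ty":0,"tz":0,"ax":0,"ay":0,"az":0}]' 70; python3 plan.py .6292 -.1185 .16 67.3 .6292 -.1185 .048 67.3;  python3 - <<'E'
from h import *
save(cv2.resize(cam('scene')['pixels'][130:240,160:300],None,fx=5,fy=5,interpolation=cv2.INTER_CUBIC),'s9.png')
E
```

```text
time: 22.8
tool_pos: [0.5081, -0.2973, 0.1667]
orientation: [0.189, 3.131, -0.004]
wrist_force: [0.6, -0.3, -0.1]
grip_width: 0.701
t 22.8 pos [ 0.5081 -0.2973  0.1667] jaw 83.1 zaxis [ 0.005 -0.003 -1.   ] F [ 0.6 -0.3 -0.1] w 0.701 q1,q7 [0.17 2.04] q [ 0.17  0.44  0.33  1.87 -0.19  0.85  2.04]
turn [-0.1   0.3  15.79] then shift mm [-42.7 211.7   6.7] xaxis [-0.923  0.386  0.   ]
turn [0. 0. 0.] then shift mm [  0.   0. 112.] xaxis [-0.923  0.386  0.   ]
```

View pics/s9.png

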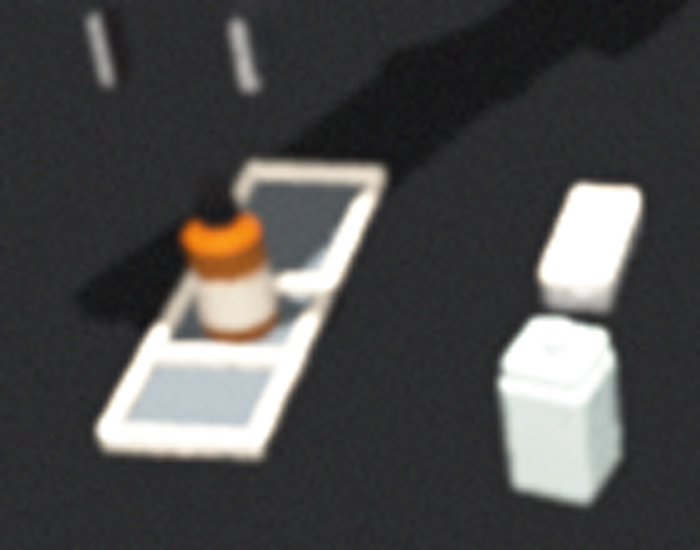

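Bottle stands upright in the middle compartment. Next, the staining jar.

```bash
python3 -m jog '[{"tx":0,"ty":0,"tz":0,"ax":0,"ay":0.2,"az":5.3},{"tx":0,"ty":0,"tz":0,"ax":0,"ay":0,"az":5.3},{"tx":0,"ty":0,"tz":0,"ax":0,"ay":0,"az":5.2},{"tx":-0.003,"ty":0.015,"tz":0,"ax":0,"ay":0,"az":0},{"tx":-0.005,"ty":0.027,"tz":0,"ax":0,"ay":0,"az":0},{"tx":-0.007,"ty":0.033,"tz":0,"ax":0,"ay":0,"az":0},{"tx":-0.007,"ty":0.033,"tz":0,"ax":0,"ay":0,"az":0},{"tx":-0.007,"ty":0.033,"tz":0,"ax":0,"ay":0,"az":0},{"tx":-0.007,"ty":0.033,"tz":0,"ax":0,"ay":0,"az":0},{"tx":-0.004,"ty":0.025,"tz":0,"ax":0,"ay":0,"az":0},{"tx":-0.003,"ty":0.013,"tz":0.006,"ax":0,"ay":0,"az":0},{"tx":0,"ty":0,"tz":0,"ax":0,"ay":0,"az":0},{"tx":0,"ty":0,"tz":0,"ax":0,"ay":0,"az":0}]' 100; python3 plan.py .6292 -.1185 .048 67.3;  python3 - <<'E'
from h import *; from obj import *
d=cam('wrist'); im=d['pixels'].copy()
for k in O:
    for i,L in enumerate(outl(k)):
        if (L@d['R'].T+d['tvec'])[:,2].min()<.05: continue
        cv2.polylines(im,[proj(d,L).astype(np.int32)],True,[(255,0,0),(0,200,0)][i],1)
save(im,'w6.png')
E
```

```text
time: 24.15
tool_pos: [0.6268, -0.118, 0.1558]
orientation: [-0.617, -3.074, 0.003]
wrist_force: [-0.1, -0.3, 0.6]
grip_width: 1.0
t 24.15 pos [ 0.6268 -0.118   0.1558] jaw 67.3 zaxis [-0.006 -0.001 -1.   ] F [-0.1 -0.3  0.6] w 1.0 q1,q7 [-0.18  1.46] q [-0.18  0.54  0.37  1.75 -0.24  0.9   1.46]
turn [-0.18 -0.32  0.01] then shift mm [ -2.4   0.5 107.8] xaxis [-0.923  0.386  0.   ]
```

View pics/w6.png

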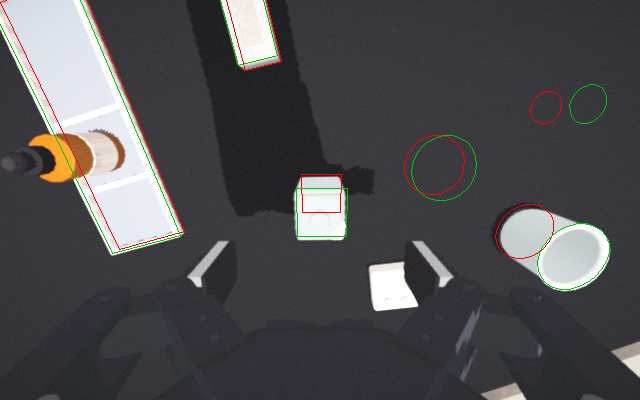

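```bash
python3 -m jog '[{"tx":-0.001,"ty":0,"tz":0.01,"ax":-0.1,"ay":-0.2,"az":0},{"tx":0,"ty":0,"tz":0.02,"ax":0,"ay":0,"az":0},{"tx":0,"ty":0,"tz":0.024,"ax":0,"ay":0,"az":0},{"tx":0,"ty":0,"tz":0.024,"ax":0,"ay":0,"az":0},{"tx":0,"ty":0,"tz":0.016,"ax":0,"ay":0,"az":0},{"tx":0,"ty":0,"tz":0.009,"ax":0,"ay":0,"az":0},{"tx":0,"ty":0,"tz":0,"ax":0,"ay":0,"az":0},{"tx":0,"ty":0,"tz":0,"ax":0,"ay":0,"az":0}]' 100; python3 plan.py .6292 -.1185 .048 67.3
python3 -m jog '[{"tx":0,"ty":0,"tz":0,"ax":0,"ay":0,"az":0},{"tx":0,"ty":0,"tz":0,"ax":0,"ay":0,"az":0},{"tx":0,"ty":0,"tz":0,"ax":0,"ay":0,"az":0},{"tx":0,"ty":0,"tz":0,"ax":0,"ay":0,"az":0},{"tx":0,"ty":0,"tz":0,"ax":0,"ay":0,"az":0},{"tx":0,"ty":0,"tz":0,"ax":0,"ay":0,"az":0}]' 0 50
python3 plan.py .6292 -.1185 .15 67.3 .572 -.3033 .15 83.1;  python3 - <<'E'
from h import *
save(cv2.resize(cam('scene')['pixels'][130:280,160:380],None,fx=3.5,fy=3.5,interpolation=cv2.INTER_CUBIC),'s10.png')
E
```

```text
time: 25.0
tool_pos: [0.629, -0.1179, 0.0542]
orientation: [0.619, 3.08, 0.0]
wrist_force: [0.8, 0.5, -0.9]
grip_width: 1.0
t 25.0 pos [ 0.629  -0.1179  0.0542] jaw 67.3 zaxis [ 0.  0. -1.] F [ 0.8  0.5 -0.9] w 1.0 q1,q7 [-0.13  1.51] q [-0.13  0.68  0.31  1.8  -0.29  0.72  1.51]
turn [ 0.01  0.02 -0.02] then shift mm [-0.4 -0.5  6.2] xaxis [-0.923  0.386  0.   ]
time: 25.6
tool_pos: [0.6292, -0.1176, 0.0544]
orientation: [0.618, 3.08, 0.0]
wrist_force: [-1.0, 0.3, 5.2]
grip_width: 0.463
t 25.6 pos [ 0.6292 -0.1176  0.0544] jaw 67.3 zaxis [ 0.001  0.    -1.   ] F [-1.   0.3  5.2] w 0.463 q1,q7 [-0.13  1.51] q [-0.13  0.68  0.31  1.8  -0.29  0.72  1.51]
turn [0.02 0.03 0.01] then shift mm [ -0.4  -0.8 -95.6] xaxis [-0.923  0.386  0.   ]
turn [  0.    0.  -15.8] then shift mm [  34.6 -190.3    0. ] xaxis [-0.993  0.12   0.   ]
```

View pics/s10.png

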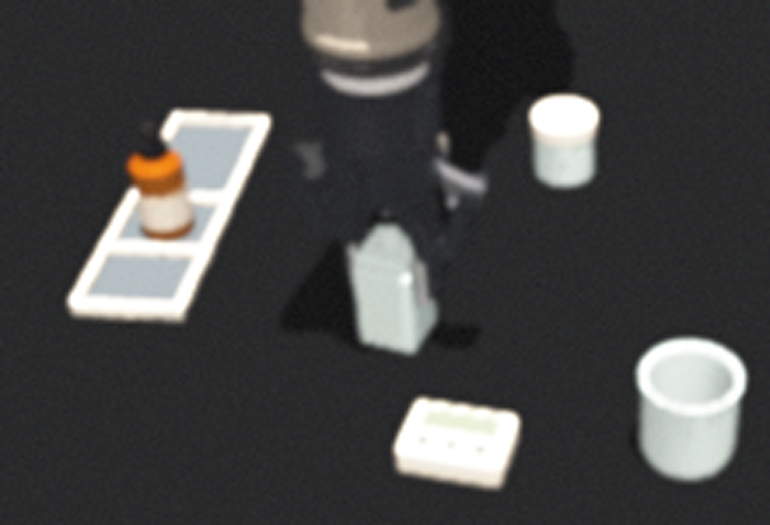

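```bash
python3 -m jog '[{"tx":0,"ty":0,"tz":-0.01,"ax":0,"ay":0,"az":0},{"tx":0,"ty":0,"tz":-0.02,"ax":0,"ay":0,"az":0},{"tx":0,"ty":0,"tz":-0.025,"ax":0,"ay":0,"az":0},{"tx":0,"ty":0,"tz":-0.025,"ax":0,"ay":0,"az":0},{"tx":0,"ty":0,"tz":-0.02,"ax":0,"ay":0,"az":-3.8},{"tx":0,"ty":0,"tz":-0.006,"ax":0,"ay":0,"az":-6},{"tx":0,"ty":0,"tz":0,"ax":0,"ay":0,"az":-6},{"tx":0.003,"ty":-0.014,"tz":0,"ax":0,"ay":0,"az":0},{"tx":0.005,"ty":-0.026,"tz":0,"ax":0,"ay":0,"az":0},{"tx":0.006,"ty":-0.032,"tz":0,"ax":0,"ay":0,"az":0},{"tx":0.006,"ty":-0.032,"tz":0,"ax":0,"ay":0,"az":0},{"tx":0.006,"ty":-0.032,"tz":0,"ax":0,"ay":0,"az":0},{"tx":0.004,"ty":-0.026,"tz":0,"ax":0,"ay":0,"az":0},{"tx":0.003,"ty":-0.019,"tz":0,"ax":0,"ay":0,"az":0},{"tx":0.002,"ty":-0.01,"tz":0,"ax":0,"ay":0,"az":0},{"tx":0,"ty":0,"tz":0,"ax":0,"ay":0,"az":0},{"tx":0,"ty":0,"tz":0,"ax":0,"ay":0,"az":0}]'; python3 plan.py .572 -.3033 .0574 83.1;  python3 - <<'E'
from h import *; from obj import *
d=cam('wrist'); im=d['pixels'].copy()
for k in O:
    for i,L in enumerate(outl(k)):
        if (L@d['R'].T+d['tvec'])[:,2].min()<.05: continue
        cv2.polylines(im,[proj(d,L).astype(np.int32)],True,[(255,0,0),(0,200,0)][i],1)
save(im,'w7.png')
E
```

```text
time: 27.35
tool_pos: [0.5711, -0.302, 0.1593]
orientation: [-0.189, -3.135, -0.002]
wrist_force: [-0.2, 0.4, -1.4]
grip_width: 0.456
t 27.35 pos [ 0.5711 -0.302   0.1593] jaw 83.1 zaxis [-0.001  0.001 -1.   ] F [-0.2  0.4 -1.4] w 0.456 q1,q7 [0.16 2.01] q [ 0.16  0.54  0.32  1.73 -0.21  0.91  2.01]
turn [ 0.06 -0.07 -0.01] then shift mm [ -1.1  -1.2 101.9] xaxis [-0.993  0.12   0.   ]
```

View pics/w7.png

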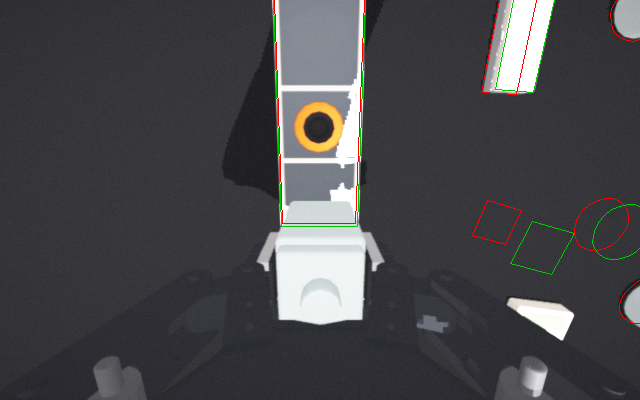

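Jar is held square and the bottle is well centred. I lower it.

```bash
python3 -m jog '[{"tx":-0.001,"ty":0,"tz":0.01,"ax":0,"ay":0,"az":0},{"tx":0,"ty":0,"tz":0.018,"ax":0,"ay":0,"az":0},{"tx":0,"ty":0,"tz":0.02,"ax":0,"ay":0,"az":0},{"tx":0,"ty":0,"tz":0.018,"ax":0,"ay":0,"az":0},{"tx":0,"ty":0,"tz":0.014,"ax":0,"ay":0,"az":0},{"tx":0,"ty":0,"tz":0.01,"ax":0,"ay":0,"az":0},{"tx":0,"ty":0,"tz":0.003,"ax":0,"ay":0,"az":0},{"tx":0,"ty":0,"tz":0,"ax":0,"ay":0,"az":0},{"tx":0,"ty":0,"tz":0,"ax":0,"ay":0,"az":0}]'; python3 plan.py .572 -.3033 .0574 83.1
```

```text
time: 28.3
tool_pos: [0.5725, -0.3033, 0.0673]
orientation: [0.189, 3.135, -0.0]
wrist_force: [-0.3, 0.4, -1.1]
grip_width: 0.458
t 28.3 pos [ 0.5725 -0.3033  0.0673] jaw 83.1 zaxis [ 0.001 -0.    -1.   ] F [-0.3  0.4 -1.1] w 0.458 q1,q7 [0.19 2.05] q [ 0.19  0.66  0.27  1.77 -0.25  0.74  2.05]
turn [-0.01  0.03  0.01] then shift mm [ 0.5 -0.1  9.9] xaxis [-0.993  0.12   0.   ]
```

```bash
python3 -m jog '[{"tx":0,"ty":0,"tz":0.004,"ax":0,"ay":0,"az":0},{"tx":0,"ty":0,"tz":0.004,"ax":0,"ay":0,"az":0},{"tx":0,"ty":0,"tz":0,"ax":0,"ay":0,"az":0},{"tx":0,"ty":0,"tz":0,"ax":0,"ay":0,"az":0}]'; python3 -m jog '[{"tx":0,"ty":0,"tz":0.001,"ax":0,"ay":0,"az":0},{"tx":0,"ty":0,"tz":0.0,"ax":0,"ay":0,"az":0},{"tx":0,"ty":0,"tz":0,"ax":0,"ay":0,"az":0}]'
```

```text
time: 28.7
tool_pos: [0.5719, -0.303, 0.0585]
orientation: [-0.189, -3.135, -0.001]
wrist_force: [0.4, 0.7, -1.6]
grip_width: 0.462
time: 29.0
tool_pos: [0.572, -0.303, 0.0576]
orientation: [-0.189, -3.135, -0.0]
wrist_force: [-0.2, -0.1, -1.2]
grip_width: 0.461
```

```bash
python3 -m jog '[{"tx":0,"ty":0,"tz":0.001,"ax":0,"ay":0,"az":0},{"tx":0,"ty":0,"tz":0.0,"ax":0,"ay":0,"az":0},{"tx":0,"ty":0,"tz":0,"ax":0,"ay":0,"az":0}]'
```

```text
time: 29.3
tool_pos: [0.572, -0.3031, 0.0574]
orientation: [-0.189, -3.136, -0.001]
wrist_force: [-2.0, 1.0, 5.7]
grip_width: 0.461
```

Touchdown. Release and rise.

```bash
python3 -m jog '[{"tx":0,"ty":0,"tz":0,"ax":0,"ay":0,"az":0},{"tx":0,"ty":0,"tz":0,"ax":0,"ay":0,"az":0},{"tx":0,"ty":0,"tz":0,"ax":0,"ay":0,"az":0},{"tx":0,"ty":0,"tz":-0.008,"ax":0,"ay":0,"az":0},{"tx":0,"ty":0,"tz":-0.018,"ax":0,"ay":0,"az":0},{"tx":0,"ty":0,"tz":-0.03,"ax":0,"ay":0,"az":0},{"tx":0,"ty":0,"tz":-0.03,"ax":0,"ay":0,"az":0},{"tx":0,"ty":0,"tz":-0.02,"ax":0,"ay":0,"az":0},{"tx":0,"ty":0,"tz":0,"ax":0,"ay":0,"az":0}]' 75; python3 plan.py .4558 -.114 .13 79.9 .4558 -.114 .03 79.9;  python3 - <<'E'
from h import *
save(cv2.resize(cam('scene')['pixels'][130:240,160:300],None,fx=5,fy=5,interpolation=cv2.INTER_CUBIC),'s11.png')
E
```

```text
time: 30.2
tool_pos: [0.5739, -0.3042, 0.1666]
orientation: [0.189, 3.13, -0.003]
wrist_force: [0.2, -0.3, 0.7]
grip_width: 0.753
t 30.2 pos [ 0.5739 -0.3042  0.1666] jaw 83.1 zaxis [ 0.005 -0.002 -1.   ] F [ 0.2 -0.3  0.7] w 0.753 q1,q7 [0.16 2.01] q [ 0.16  0.54  0.32  1.72 -0.2   0.91  2.01]
turn [-0.08  0.32  3.2 ] then shift mm [149.6 166.6  36.6] xaxis [-0.985  0.175  0.   ]
turn [0. 0. 0.] then shift mm [  0.   0. 100.] xaxis [-0.985  0.175  0.   ]
```

View pics/s11.png

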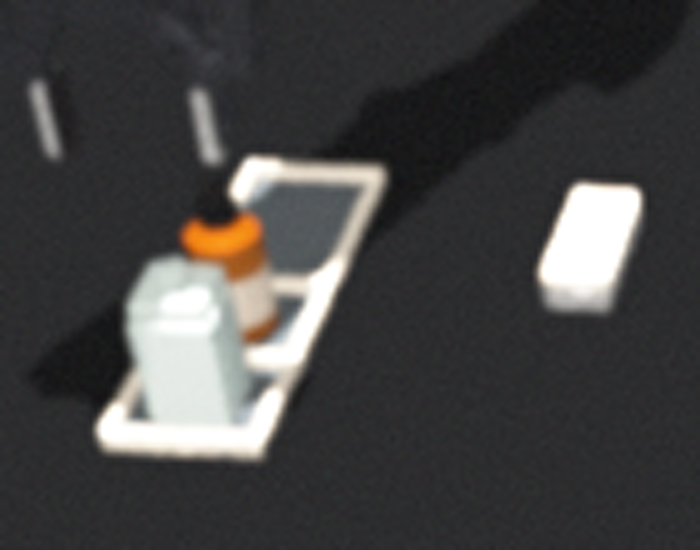

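Jar stands upright in the end compartment. Last, the slide box.

```bash
python3 -m jog '[{"tx":0,"ty":0,"tz":0,"ax":0,"ay":0.2,"az":3.2},{"tx":0.01,"ty":0.012,"tz":0,"ax":0,"ay":0,"az":0},{"tx":0.018,"ty":0.02,"tz":0,"ax":0,"ay":0,"az":0},{"tx":0.025,"ty":0.028,"tz":0,"ax":0,"ay":0,"az":0},{"tx":0.025,"ty":0.028,"tz":0,"ax":0,"ay":0,"az":0},{"tx":0.025,"ty":0.028,"tz":0,"ax":0,"ay":0,"az":0},{"tx":0.025,"ty":0.028,"tz":0,"ax":0,"ay":0,"az":0},{"tx":0.014,"ty":0.016,"tz":0.015,"ax":0,"ay":0,"az":0},{"tx":0.008,"ty":0.007,"tz":0.015,"ax":0,"ay":0,"az":0},{"tx":0,"ty":0,"tz":0.006,"ax":0,"ay":0,"az":0},{"tx":0,"ty":0,"tz":0,"ax":0,"ay":0,"az":0},{"tx":0,"ty":0,"tz":0,"ax":0,"ay":0,"az":0}]' 75; python3 plan.py .4558 -.114 .034 79.9;  python3 - <<'E'
from h import *; from obj import *
d=cam('wrist'); im=d['pixels'].copy()
for k in O:
    for i,L in enumerate(outl(k)):
        if (L@d['R'].T+d['tvec'])[:,2].min()<.05: continue
        cv2.polylines(im,[proj(d,L).astype(np.int32)],True,[(255,0,0),(0,200,0)][i],1)
save(im,'w8.png')
E
```

```text
time: 31.45
tool_pos: [0.454, -0.1132, 0.1273]
orientation: [-0.278, -3.125, 0.0]
wrist_force: [-0.4, -1.2, 0.5]
grip_width: 0.749
t 31.45 pos [ 0.454  -0.1132  0.1273] jaw 79.8 zaxis [-0.004  0.    -1.   ] F [-0.4 -1.2  0.5] w 0.749 q1,q7 [-0.15  1.66] q [-0.15  0.33  0.3   2.16 -0.16  0.67  1.66]
turn [-0.03 -0.22 -0.05] then shift mm [-1.9 -0.5 93.3] xaxis [-0.985  0.175  0.   ]
```

View pics/w8.png

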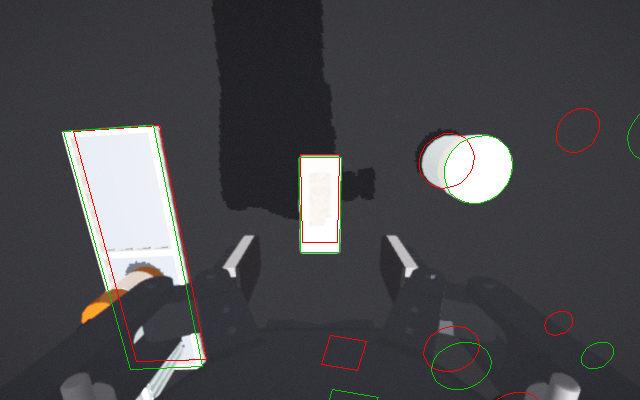

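```bash
python3 -m jog '[{"tx":-0.001,"ty":0,"tz":0.01,"ax":0,"ay":-0.1,"az":0},{"tx":0,"ty":0,"tz":0.02,"ax":0,"ay":0,"az":0},{"tx":0,"ty":0,"tz":0.022,"ax":0,"ay":0,"az":0},{"tx":0,"ty":0,"tz":0.02,"ax":0,"ay":0,"az":0},{"tx":0,"ty":0,"tz":0.014,"ax":0,"ay":0,"az":0},{"tx":0,"ty":0,"tz":0.008,"ax":0,"ay":0,"az":0},{"tx":0,"ty":0,"tz":0,"ax":0,"ay":0,"az":0},{"tx":0,"ty":0,"tz":0,"ax":0,"ay":0,"az":0}]' 65; python3 plan.py .4558 -.114 .03 79.9
```

```text
time: 32.3
tool_pos: [0.4545, -0.1127, 0.0334]
orientation: [-0.277, -3.127, -0.0]
wrist_force: [-0.2, 0.3, -1.5]
grip_width: 0.65
t 32.3 pos [ 0.4545 -0.1127  0.0334] jaw 79.9 zaxis [-0.002  0.    -1.   ] F [-0.2  0.3 -1.5] w 0.65 q1,q7 [-0.07  1.74] q [-0.07  0.51  0.22  2.2  -0.25  0.45  1.74]
turn [-0.   -0.12 -0.01] then shift mm [-1.6 -1.   3.4] xaxis [-0.985  0.175  0.   ]
```

```bash
python3 -m jog '[{"tx":-0.001,"ty":-0.001,"tz":0.003,"ax":0,"ay":-0.1,"az":0},{"tx":0,"ty":0,"tz":0,"ax":0,"ay":0,"az":0},{"tx":0,"ty":0,"tz":0,"ax":0,"ay":0,"az":0}]';python3 -m jog '[{"tx":0,"ty":0,"tz":0,"ax":0,"ay":0,"az":0},{"tx":0,"ty":0,"tz":0,"ax":0,"ay":0,"az":0},{"tx":0,"ty":0,"tz":0,"ax":0,"ay":0,"az":0},{"tx":0,"ty":0,"tz":0,"ax":0,"ay":0,"az":0},{"tx":0,"ty":0,"tz":0,"ax":0,"ay":0,"az":0}]' 0 45
python3 plan.py .4558 -.114 .11 79.9 .4181 -.2847 .11 83.1;  python3 - <<'E'
from h import *
save(cv2.resize(cam('scene')['pixels'][130:240,220:360],None,fx=5,fy=5,interpolation=cv2.INTER_CUBIC),'s12.png')
E
```

```text
time: 32.6
tool_pos: [0.4552, -0.1137, 0.0306]
orientation: [0.276, 3.129, 0.0]
wrist_force: [0.2, -0.5, -0.6]
grip_width: 0.651
time: 33.1
tool_pos: [0.4552, -0.1136, 0.0306]
orientation: [-0.276, -3.129, -0.0]
wrist_force: [-1.2, 0.7, 4.2]
grip_width: 0.383
t 33.1 pos [ 0.4552 -0.1136  0.0306] jaw 79.9 zaxis [-0.  0. -1.] F [-1.2  0.7  4.2] w 0.383 q1,q7 [-0.07  1.75] q [-0.07  0.51  0.22  2.2  -0.25  0.45  1.75]
turn [ 0.02 -0.01  0.01] then shift mm [ -0.7  -0.3 -79.4] xaxis [-0.985  0.175  0.   ]
turn [ 0.   0.  -3.2] then shift mm [  16.9 -174.     0. ] xaxis [-0.993  0.12   0.   ]
```

View pics/s12.png

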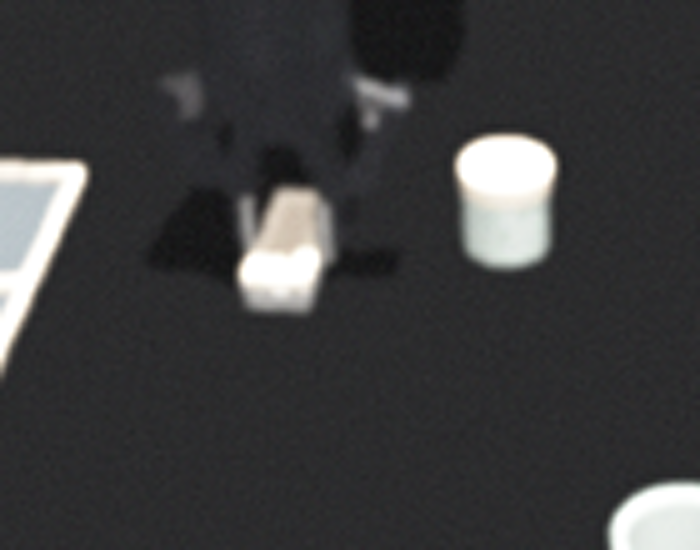

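```bash
python3 -m jog '[{"tx":0,"ty":0,"tz":-0.01,"ax":0,"ay":0,"az":0},{"tx":0,"ty":0,"tz":-0.018,"ax":0,"ay":0,"az":0},{"tx":0,"ty":0,"tz":-0.022,"ax":0,"ay":0,"az":-1.2},{"tx":0,"ty":0,"tz":-0.02,"ax":0,"ay":0,"az":-2},{"tx":0,"ty":0,"tz":-0.01,"ax":0,"ay":0,"az":0},{"tx":0.001,"ty":-0.012,"tz":0,"ax":0,"ay":0,"az":0},{"tx":0.002,"ty":-0.022,"tz":0,"ax":0,"ay":0,"az":0},{"tx":0.003,"ty":-0.028,"tz":0,"ax":0,"ay":0,"az":0},{"tx":0.003,"ty":-0.028,"tz":0,"ax":0,"ay":0,"az":0},{"tx":0.003,"ty":-0.028,"tz":0,"ax":0,"ay":0,"az":0},{"tx":0.002,"ty":-0.026,"tz":0,"ax":0,"ay":0,"az":0},{"tx":0.002,"ty":-0.018,"tz":0,"ax":0,"ay":0,"az":0},{"tx":0.001,"ty":-0.012,"tz":0,"ax":0,"ay":0,"az":0},{"tx":0,"ty":0,"tz":0,"ax":0,"ay":0,"az":0},{"tx":0,"ty":0,"tz":0,"ax":0,"ay":0,"az":0}]'; python3 plan.py .4181 -.2847 .0336 83.1;  python3 - <<'E'
from h import *; from obj import *
d=cam('wrist'); im=d['pixels'].copy()
for k in O:
    for i,L in enumerate(outl(k)):
        if (L@d['R'].T+d['tvec'])[:,2].min()<.05: continue
        cv2.polylines(im,[proj(d,L).astype(np.int32)],True,[(255,0,0),(0,200,0)][i],1)
save(im,'w9.png')
E
```

```text
time: 34.65
tool_pos: [0.417, -0.2837, 0.1097]
orientation: [-0.189, -3.134, -0.001]
wrist_force: [-0.2, -0.5, -0.7]
grip_width: 0.385
t 34.65 pos [ 0.417  -0.2837  0.1097] jaw 83.1 zaxis [-0.002  0.001 -1.   ] F [-0.2 -0.5 -0.7] w 0.385 q1,q7 [0.23 2.11] q [ 0.23  0.41  0.3   2.1  -0.2   0.66  2.11]
turn [ 0.05 -0.09 -0.  ] then shift mm [-1.2 -0.8 76.1] xaxis [-0.993  0.12   0.   ]
```

View pics/w9.png

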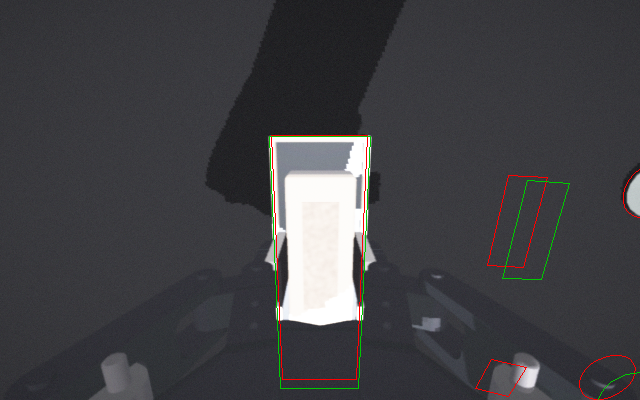

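Box is held straight over the long compartment. I lower it.

```bash
python3 -m jog '[{"tx":-0.001,"ty":0,"tz":0.01,"ax":0,"ay":0,"az":0},{"tx":0,"ty":0,"tz":0.016,"ax":0,"ay":0,"az":0},{"tx":0,"ty":0,"tz":0.016,"ax":0,"ay":0,"az":0},{"tx":0,"ty":0,"tz":0.014,"ax":0,"ay":0,"az":0},{"tx":0,"ty":0,"tz":0.009,"ax":0,"ay":0,"az":0},{"tx":0,"ty":0,"tz":0.004,"ax":0,"ay":0,"az":0},{"tx":0,"ty":0,"tz":0,"ax":0,"ay":0,"az":0},{"tx":0,"ty":0,"tz":0,"ax":0,"ay":0,"az":0}]'; python3 plan.py .4181 -.2847 .0336 83.1
```

```text
time: 35.5
tool_pos: [0.4185, -0.2846, 0.0415]
orientation: [-0.189, -3.136, 0.0]
wrist_force: [0.3, 0.5, -1.5]
grip_width: 0.386
t 35.5 pos [ 0.4185 -0.2846  0.0415] jaw 83.1 zaxis [-0. -0. -1.] F [ 0.3  0.5 -1.5] w 0.386 q1,q7 [0.27 2.16] q [ 0.27  0.53  0.25  2.12 -0.26  0.52  2.16]
turn [-0.01 -0.01  0.01] then shift mm [ 0.4 -0.1  7.9] xaxis [-0.993  0.12   0.   ]
```

```bash
python3 -m jog '[{"tx":0,"ty":0,"tz":0.004,"ax":0,"ay":0,"az":0},{"tx":0,"ty":0,"tz":0.003,"ax":0,"ay":0,"az":0},{"tx":0,"ty":0,"tz":0,"ax":0,"ay":0,"az":0},{"tx":0,"ty":0,"tz":0,"ax":0,"ay":0,"az":0}]'; python3 -m jog '[{"tx":0,"ty":0,"tz":0.0005,"ax":0,"ay":0,"az":0},{"tx":0,"ty":0,"tz":0.0,"ax":0,"ay":0,"az":0},{"tx":0,"ty":0,"tz":0,"ax":0,"ay":0,"az":0}]'
```

```text
time: 35.9
tool_pos: [0.4182, -0.2844, 0.0342]
orientation: [-0.189, -3.135, -0.0]
wrist_force: [0.0, -0.2, -0.2]
grip_width: 0.385
time: 36.2
tool_pos: [0.4183, -0.2844, 0.0338]
orientation: [-0.189, -3.135, -0.0]
wrist_force: [-0.9, 0.3, -0.5]
grip_width: 0.385
```

```bash
python3 -m jog '[{"tx":0,"ty":0,"tz":0.001,"ax":0,"ay":0,"az":0},{"tx":0,"ty":0,"tz":0.0,"ax":0,"ay":0,"az":0},{"tx":0,"ty":0,"tz":0,"ax":0,"ay":0,"az":0}]'; python3 - <<'E'
from h import *
save(cv2.resize(cam('scene')['pixels'][130:240,160:300],None,fx=5,fy=5,interpolation=cv2.INTER_CUBIC),'s13.png')
E
```

```text
time: 36.5
tool_pos: [0.4183, -0.2845, 0.0336]
orientation: [-0.189, -3.136, -0.001]
wrist_force: [-2.9, 1.7, 13.0]
grip_width: 0.385
```

View pics/s13.png

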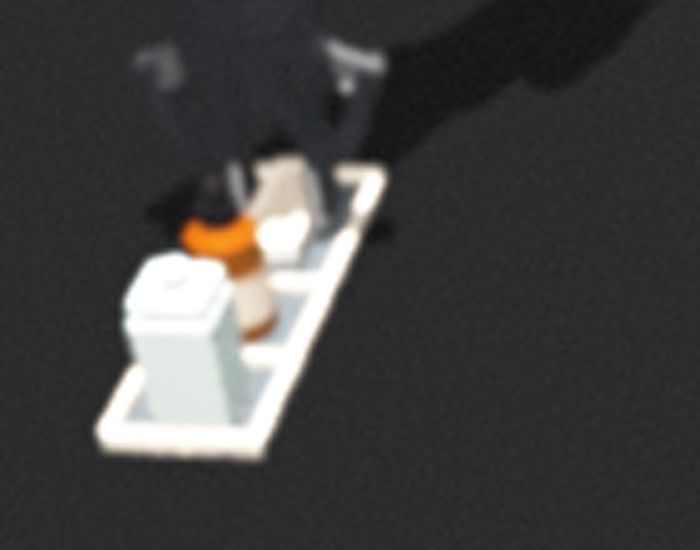

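Contact (13 N) at the predicted height. Release, rise, and clear off for the final check.

```bash
python3 -m jog '[{"tx":0,"ty":0,"tz":0,"ax":0,"ay":0,"az":0},{"tx":0,"ty":0,"tz":0,"ax":0,"ay":0,"az":0},{"tx":0,"ty":0,"tz":0,"ax":0,"ay":0,"az":0},{"tx":0,"ty":0,"tz":-0.008,"ax":0,"ay":0,"az":0},{"tx":0,"ty":0,"tz":-0.018,"ax":0,"ay":0,"az":0},{"tx":0,"ty":0,"tz":-0.03,"ax":0,"ay":0,"az":0},{"tx":0,"ty":0,"tz":-0.04,"ax":0,"ay":0,"az":0},{"tx":0,"ty":0,"tz":-0.04,"ax":0,"ay":0,"az":0},{"tx":0,"ty":0,"tz":-0.03,"ax":0,"ay":0,"az":0},{"tx":0,"ty":0,"tz":-0.02,"ax":0,"ay":0,"az":0},{"tx":0,"ty":0,"tz":0,"ax":0,"ay":0,"az":0},{"tx":0,"ty":0,"tz":0,"ax":0,"ay":0,"az":0}]' 55; python3 - <<'E'
from h import *
for n,(x0,x1,y0,y1) in {'top':(160,480,110,310),'scene':(160,480,130,290)}.items():
    save(cv2.resize(cam(n)['pixels'][y0:y1,x0:x1],None,fx=2.5,fy=2.5,interpolation=cv2.INTER_CUBIC),n+'_end.png')
E
```

```text
time: 37.75
tool_pos: [0.4183, -0.2843, 0.2189]
orientation: [0.189, 3.136, 0.0]
wrist_force: [0.3, 0.4, 0.4]
grip_width: 0.553
```

View pics/top_end.png

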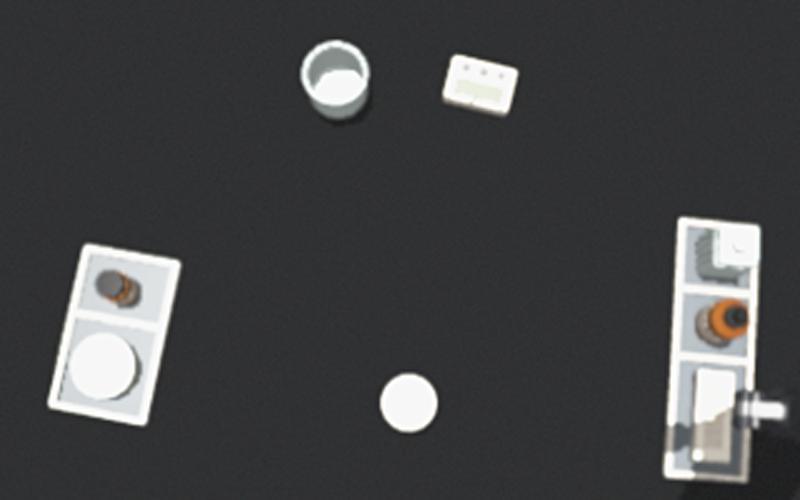

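View pics/scene_end.png

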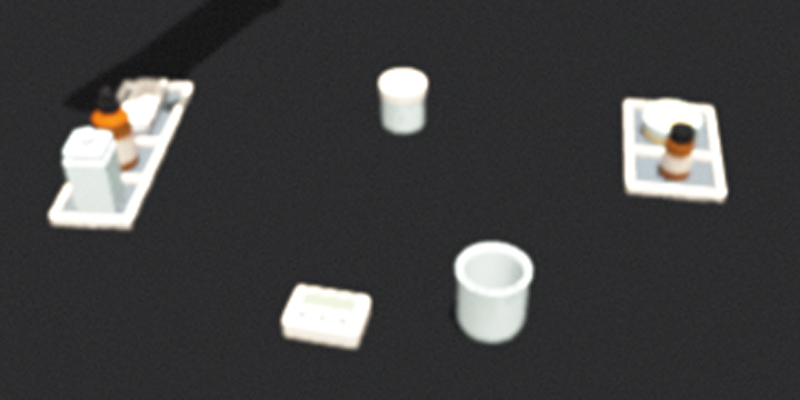

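Everything stands in its compartment, and the specimen jar, beaker and timer are at their old pixels. One numeric check by overlaying the target poses before I hand in.

```bash
python3 - <<'E'
from h import *; from obj import *
P={'slide':(.4181,-.2847,-6.9),'bottle':(.5064,-.2954,0),'stain':(.572,-.3033,-6.9),'dish':(.4809,.2922,0),'vial':(.5563,.2768,0)}
out=[]
for n,bx in {'top':[(180,240,200,290),(420,480,190,310)],'scene':[(400,460,160,220),(170,250,150,230)]}.items():
    d=cam(n)
    for x0,x1,y0,y1 in bx:
        im=cv2.resize(d['pixels'][y0:y1,x0:x1],None,fx=4,fy=4,interpolation=cv2.INTER_CUBIC).copy()
        for k in P:
            for i,L in enumerate(outl(k,P[k])):
                q=((proj(d,L+[0,0,.003])+.5-[x0,y0])*4).astype(np.int32); cv2.polylines(im,[q],True,[(255,0,0),(0,200,0)][i],1)
        out.append(cv2.copyMakeBorder(im[:480],0,480-min(480,im.shape[0]),0,0,cv2.BORDER_CONSTANT))
o=np.hstack(out); s=800/o.shape[1]; save(cv2.resize(o,None,fx=s,fy=s),'fin.png')
E
```

```text
(no output)
```

View pics/fin.png

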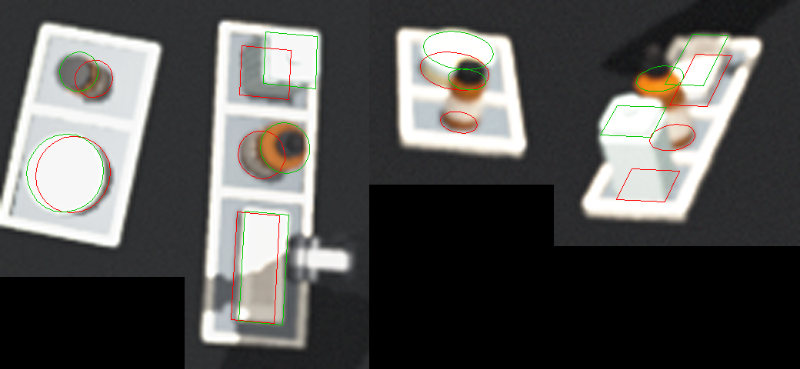

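All five match their targets within a few mm, lying or standing flat in both views.

```bash
python3 -c "
from bench import r
print(r.hand_in(), r.state()['time'])"
```

```text
the job is handed in; nothing more can be done
the job is handed in; nothing more can be done
```

I made up both kits and handed the job in at about 38 s on the robot's clock. `hand_in` gave no verdict.

**What I did:** I gripped the vial, dish, bottle, staining jar and slide box one after another and carried each to its compartment. Each was lowered until the wrist sensed the floor (about 5 N, 13 N for the slide box) and only then released.

**Last checks:** In the top and scene views all five lie within a few mm of their compartment centres, upright and flat. Each touched down at the height expected for its tray floor, and the gripper was clear of everything. By eye, the specimen jar, beaker and timer are at the same image positions as at the start. No check failed or disagreed. In the scene view the bottle partly hid the slide box and the vial partly hid the dish, so those two rest mainly on the top view and the contact heights.

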